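# Run the collar round the bent rail and lock it with the keeper

## Robot

A 6-joint arm with a two-finger parallel gripper is mounted at the origin on a cart in front of the work surface, level with it; the furniture and walls round the work are solid. World frame = base frame: x ahead of the robot, y to its left, z up, the work surface at z = 0. Lengths are in m, angles in rad, forces in N, time in s.
With the tool pointing down it reaches from about 0.375 to 0.975 m from the base axis. Payload 3.8 kg.
Tool frame: the origin (TCP) lies at the very end of the fingers, on their centre line; the grasp point (between the pads) lies 19 mm behind it (ctrl.pinch_z is the distance from the TCP to the grasp point, in m); z points along the fingers, y is the line along which they close (so a half turn about z gives the same grasp; the last joint's range is limited). The gripper opens to 88 mm and grips with 3 to 60 N. Pads are 18 mm wide; open, the fingers measure 123 mm over their backs; the gripper's body (75 mm by 187 mm) begins 45 mm behind the grasp point.
Start: joints at [1.225, 0.264, 1.604, -0, 1.274, -0.037], TCP at [0.205, 0.643, 0.205] pointing down, gripper open.
Joint ranges: [-2.63, 2.63], [-0.94, 2.18], [0.31, 2.57], [-1.31, 4.45], [0, 2.66], [-2.55, 2.55]. Speed limits (rad/s): [2.57, 2.57, 3.14, 3.14, 3.14, 3.14].

## Interface

Orientations are given as [roll, pitch, yaw] about the fixed x, y, z axes, in that order (R = Rz(yaw) Ry(pitch) Rx(roll)).
In Python, from station import ctrl, viewer, ticket gives the robot as it stands (ctrl), with the cameras (viewer) and the job (ticket).
- The arm moves only by the shell command python3 nudge.py 'ROWS' [FORCE]. ROWS is a JSON list of rows, 1 to 10 of them, each of 7 numbers: dx, dy, dz in m, then a rotation vector rx, ry, rz in rad, then the finger opening in m; each row is the pose to reach, as a shift and turn from the pose commanded when the command began, along the tool's axes at that moment; what a row does not reach only later rows make up. A row lasts 1/10 s, in which the tool goes at most 0.05 m and 0.15 rad, less where a joint would pass 70% of its speed; a pose out of reach is approached as far as the arm can. The fingers move at their own pace and stop on an object; FORCE is the grip in N (left out, the last holds). Time passes only in rows, so rows that do not move let the fingers close. It prints the time, the measured TCP pose, the force, the opening and the grip force at its end. Input that does not fit is refused with a message, and nothing moves.
- ctrl.state(): the state, without advancing time (a new reading comes with each control period).
- viewer.grab_frame(name): name is "scene" or "top"; returns a dict with "pixels" (384x512x3 uint8, red, green, blue), "range_z" (384x512 float32, m along the optical axis (not along the pixel's ray), 0 where there is no reading), "intrinsics" (3x3 intrinsics, pixels), "origin" and "rotation" of the camera in the world. Camera axes: x right, y up, looking along -z (the intrinsics and any distortion apply to the point x, -y, -z); pixel columns grow to the right and rows downward; lengths in m; the calibration is good to about 2 mm. A picture is of the moment at which its call begins.
- ticket.finish_job(): hands the job in; it is judged then, once.
The state is a dict: "clock": time; "joint_pos": joint angles; "joint_velocities": joint speeds; "joint_efforts": joint torques, N m; "tool_pos": TCP position; "eef_rot": TCP orientation; "force": force on the tool from outside, world axes, zero at the start; "moment": the same for the moment, N m; "width": finger opening in m; "gripper_force": force on a finger pad.
Only numpy, scipy, OpenCV 4.12 (cv2) and the standard library are available. Lean on these libraries where they do the work, as an engineer would, in place of code of your own. Each camera call takes 0.05 s, during which the arm holds its last target. There are 200 camera calls.

## Task

Set the sloping rail stand up for work: lift the keeper bar off its square pin and lay it aside, then slide the steel collar along the bent rail, round both bends, until it is up against the stop disc at the end of the upper leg. Then refit the keeper fully down on its pin, turned end for end from how it was, so that its long arm lies across the upper leg and shuts the collar in. Leave the other things on the bench where they are.

Things in the scene. Friction and masses are not known exactly. Their poses are not given: they have to be found in the camera images.
- stand: Fixed plywood stand: a panel 296 mm wide, 220 mm up its slope, tilted 24 degrees, facing up and toward the robot, top edge 115 mm above the bench. Origin on the bench under the panel's centre; x toward the panel's high edge (away from the robot), y along its width (robot's left), z up. The bench left of its left edge (y = 148 mm) is free for 10 cm, for the keeper.
- panel_centre (a point): Centre of the panel's face, 70 mm above the stand's origin. All (u, v, w) here are in mm from this point, in the stand's frame: u = along y (left), v = up the slope = (cos24, 0, sin24), w = out of the face = (-sin24, 0, cos24). The rail is a round steel bar, 8 mm diameter, its axis at w = 50, a U open to the right, carried only by a post at each end.
- bend_low (a point): Centre of the rail's lower quarter bend (u 70, v -25, w 50), radius 45 mm. The lower leg runs level at v = -70 from this bend to its post at u = -137, with a 30 mm disc at its end whose face is at u = -120.
- bend_high (a point): Centre of the rail's upper quarter bend (u 70, v 25, w 50), radius 45 mm. The short leg at u = 115 (v -25 to 25) joins both bends; the upper leg runs level at v = 70 from this bend back to the right, to its stop disc and post (post at u = -85).
- stop_seat (a point): On the stand: where the collar's centre is when it hangs on the upper leg (v = 70) touching the stop disc; u = -56. The stop disc is fixed, 30 mm diameter, its face at u = -65.
- pin_seat (a point): On the pin's axis (u -30, v 0, w 61), 5 mm above the shoulder: where keeper_hole is when the keeper is fully down. A 24 mm square column rises from the panel to the flat shoulder at w = 56; on it stands the 13 mm square pin, 14 mm high plus an 8 mm tapered tip (top at w = 78), sides along u and v, axis along w.
- gate_up (a point): On the stand (u -30, v 90, w 61): where keeper_tip is when the keeper is fitted with its long arm pointing up the slope, across and just above the upper leg.
- collar: Plain dark steel ring, 36 mm outside diameter, 18 mm long, bore 14 mm, about 90 g, captive on the rail and free to slide and turn on it; origin at its centre, z along its bore. It hangs about 3 mm below the rail's axis. It starts on the lower leg right of the keeper (u -106 to -56), and can be gripped across its diameter, fingers either side of the rail.
- keeper: Loose flat dark steel bar, 10 mm thick, 137 mm long, about 160 g, with a 34 x 34 mm hub round a square hole. Origin: hole's centre at the underside; z out of its top side; x toward its short end, which carries an upright boss (26 mm diameter, 18 mm high, centred at x = 31 mm). Starts on the pin, long arm (-x) down the slope across the lower leg; the square pin keeps it from turning.
- keeper_hole (a point): Centre of the keeper's 15.5 mm square through hole, halfway through its thickness (5 mm above the underside). It fits the 13 mm pin with 1.25 mm play each side. The keeper's centre of mass lies within 8 mm of it; the hub's sides (34 mm apart) can be gripped.
- keeper_tip (a point): Point near the end of the keeper's long arm (18 mm wide, ends 92 mm from the hole), 90 mm from the hole, mid thickness.
- slip_stone: Bystander: brown slip stone, 48x90x17 mm, flat on the bench right of the stand; origin under its centre.
- awl: Bystander: scratch awl, 122 mm long, lying right of the stand; origin under its centre.
- wax_tin: Bystander: flat round tin, 73 mm diameter, 26 mm high, far left; origin under its centre.
- sanding_block: Bystander: wooden sanding block, 78x99x32 mm, at the far right; origin under its centre.
- steel_tumbler: Bystander: open tumbler, 74 mm diameter, 88 mm high, far right; origin under its centre.
- try_square: Bystander: small try square, 157x104x16 mm, lying far left; origin under its centre.
- pencil_red: Bystander: pencil 150 mm long lying along the bench's front edge; origin under its centre.

How it is judged:
By the outcome, as a careful person would: the job done as asked, in the order asked, and still so for the second after the job is handed in, with the robot touching nothing.
It also fails if it takes over 72 s, if anything falls off the work surface, if the arm or the gripper's body presses on something with over 40 N, if the wrist force passes 120 N, or if a joint passes its speed limit or range.

## Working session

There is one attempt and no reset: what is moved stays moved. The work goes in short steps, Python scripts to look and compute and a shell command to move; the robot and the scene stay as the last step left them, time stands still between calls to the robot, and variables do not carry over. Pictures are saved under pics/ and viewed, at most 10 in all, crops included, and the job is handed in when it is done.

```bash
ls; mkdir -p pics
python3 - <<'E'
from station import ctrl, viewer, ticket
import cv2,numpy as np
for n in("scene","top"):
    f=viewer.grab_frame(n)
    cv2.imwrite(f"pics/{n}0.png",f["pixels"][:,:,::-1]); np.savez(f"{n}0.npz",**f)
    print(n,f["intrinsics"],f["origin"],f["rotation"],[k for k in f])
print(ctrl.state(), ctrl.pinch_z)
E
```

```text
nudge.py
pics
station.py
scene [[489.63167787   0.         254.09417161]
 [  0.         489.63167787 189.7647057 ]
 [  0.           0.           1.        ]] [-0.04959405  1.43178738  0.96706487] [ 1.08568301 -0.01756064 -2.7259975 ] ['pixels', 'range_z', 'intrinsics', 'origin', 'rotation']
top [[391.66161      0.         256.67542411]
 [  0.         391.66161    192.33180932]
 [  0.           0.           1.        ]] [ 0.50055895 -0.02001695  1.36154724] [ 0.07172633  0.01137877 -1.58115478] ['pixels', 'range_z', 'intrinsics', 'origin', 'rotation']
{'clock': 0.1, 'joint_pos': array([ 1.22511354e+00,  2.64630075e-01,  1.60521858e+00, -5.75218071e-05,
        1.27371107e+00, -3.69304926e-02]), 'joint_velocities': array([ 0.00172349, -0.00195383, -0.0042009 ,  0.00169135, -0.00129296,
       -0.00042648]), 'joint_efforts': array([ 1.12192527e-03, -5.03622580e+01, -3.58073723e+01,  7.30979559e-02,
        2.33925402e-02, -5.85030784e-05]), 'tool_pos': array([0.20491476, 0.64240611, 0.20425493]), 'eef_rot': array([-3.13962489e+00, -1.76973731e-05,  2.83285723e+00]), 'force': array([ 0.17898267, -0.54465119, -0.16070241]), 'moment': array([-0.06056797, -0.035232  ,  0.05328211]), 'gripper_force': 0.0, 'width': 0.08817890162159044} 0.0187
```

View pics/scene0.png

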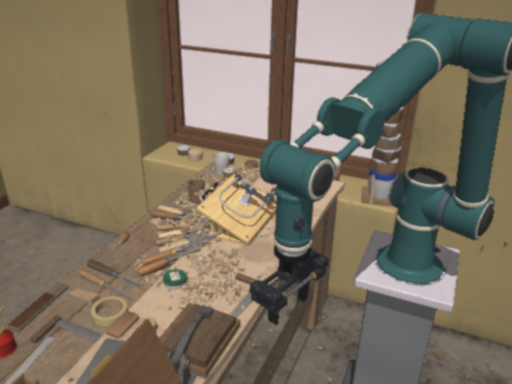

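View pics/top0.png

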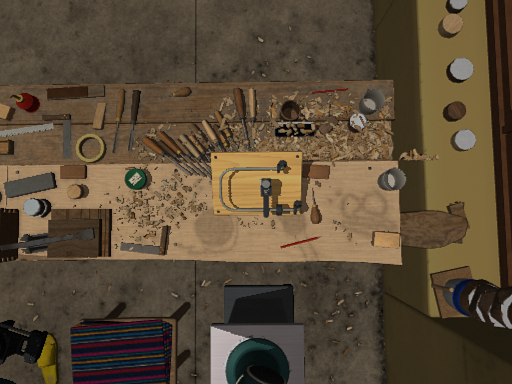

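The scene view shows the arm with its gripper at (290,290) and the yellow stand at (240,208). The top view shows the stand panel at (212–301, 152–215): keeper hub at (266,184), boss up at about (266,184) with the long arm running down to (267,215), and the collar near (298,207).

```bash
cat > h.py <<'E'
import numpy as np,cv2
from scipy.spatial.transform import Rotation as R
from station import ctrl, viewer, ticket
def load(n,i): return dict(np.load(f"{n}{i}.npz"))
def snap(n,i):
    f=viewer.grab_frame(n); np.savez(f"{n}{i}.npz",**f); return f
def cam(f):
    Rm=f["rotation"]; Rm=R.from_euler('xyz',Rm).as_matrix() if np.size(Rm)==3 else Rm
    return f["origin"],Rm,f["intrinsics"]
def pts(f):  # all pixel points in world
    o,Rm,K=cam(f); h,w=f["range_z"].shape
    c,r=np.meshgrid(np.arange(w),np.arange(h)); d=f["range_z"]
    P=np.stack([(c-K[0,2])/K[0,0]*d,-(r-K[1,2])/K[1,1]*d,-d],-1)
    return P@Rm.T+o
def rays(f,c,r):
    o,Rm,K=cam(f); d=np.stack([(np.asarray(c)-K[0,2])/K[0,0],-(np.asarray(r)-K[1,2])/K[1,1],-np.ones(np.shape(c))],-1)
    return o,d@Rm.T
def proj(f,P):
    o,Rm,K=cam(f); q=(np.asarray(P)-o)@Rm
    return np.stack([K[0,0]*q[...,0]/-q[...,2]+K[0,2],-K[1,1]*q[...,1]/-q[...,2]+K[1,2]],-1)
def crop(f,c0,c1,r0,r1,s,name): cv2.imwrite(f"pics/{name}.png",cv2.resize(f["pixels"][r0:r1,c0:c1,::-1],None,fx=s,fy=s,interpolation=cv2.INTER_CUBIC))
E
python3 - <<'E'
from h import *
for n,b in(("top",(200,330,140,225)),("scene",(180,290,160,250))):
    f=load(n,0); crop(f,*b,6 if n=="top" else 6,n+"0c")
    hsv=cv2.cvtColor(f["pixels"],cv2.COLOR_RGB2HSV)
    m=cv2.inRange(hsv,(15,110,110),(32,255,255)); 
    nl,lab,st,_=cv2.connectedComponentsWithStats(m)
    w=np.zeros_like(m);w[b[2]:b[3],b[0]:b[1]]=1
    k=max(range(1,nl),key=lambda k:(w*(lab==k)).sum()); m=(lab==k); print(n,st[k])
    P=pts(f)[m]; P=P[np.isfinite(P).all(1)]
    c=np.median(P,0)
    for _ in range(4):
        A=np.c_[P[:,:2],np.ones(len(P))]; s,*_=np.linalg.lstsq(A,P[:,2],rcond=None); e=P[:,2]-A@s; P=P[abs(e)<2.5*max(e.std(),1e-3)]
    print("plane",s,"tilt",np.degrees(np.arctan(np.hypot(s[0],s[1]))),"dir",np.degrees(np.arctan2(s[1],s[0])),e.std(),len(P))
    # outline: rays at min-area rect corners onto plane
    cn=max(cv2.findContours(cv2.morphologyEx(m.astype(np.uint8),cv2.MORPH_CLOSE,np.ones((9,9))),0,2)[0],key=cv2.contourArea)
    q=cv2.approxPolyDP(cv2.convexHull(cn),4,True)[:,0].astype(float); o,d=rays(f,q[:,0],q[:,1])
    t=(s[2]+s[:2]@o[:2]-o[2])/(d[:,2]-d[:,:2]@s[:2]); X=o+d*t[:,None]
    print(q.tolist()); print(X.round(4))
E
```

```text
top [ 211  139   92   77 4292]
plane [ 0.44092685 -0.00189481 -0.20371218] tilt 23.794165790060088 dir -0.246217854205914 0.00279247699506084 4023
[[302.0, 152.0], [300.0, 200.0], [293.0, 207.0], [214.0, 215.0], [211.0, 152.0], [266.0, 139.0]]
[[ 0.7187 -0.1538  0.1135]
 [ 0.5677 -0.1512  0.0469]
 [ 0.5448 -0.1281  0.0368]
 [ 0.5208  0.1405  0.0257]
 [ 0.7222  0.139   0.1145]
 [ 0.7588 -0.0383  0.131 ]]
scene [206 205  69  39 629]
plane [ 0.42770868 -0.07523797 -0.19857948] tilt 23.474139647525835 dir -9.976793183953554 0.01112773252280185 555
[[274.0, 209.0], [247.0, 243.0], [219.0, 236.0], [206.0, 214.0], [221.0, 205.0]]
[[ 0.5204 -0.089   0.0307]
 [ 0.5268  0.1451  0.0158]
 [ 0.6109  0.1912  0.0483]
 [ 0.6898  0.137   0.0861]
 [ 0.6726  0.0554  0.0849]]
```

View pics/top0c.png

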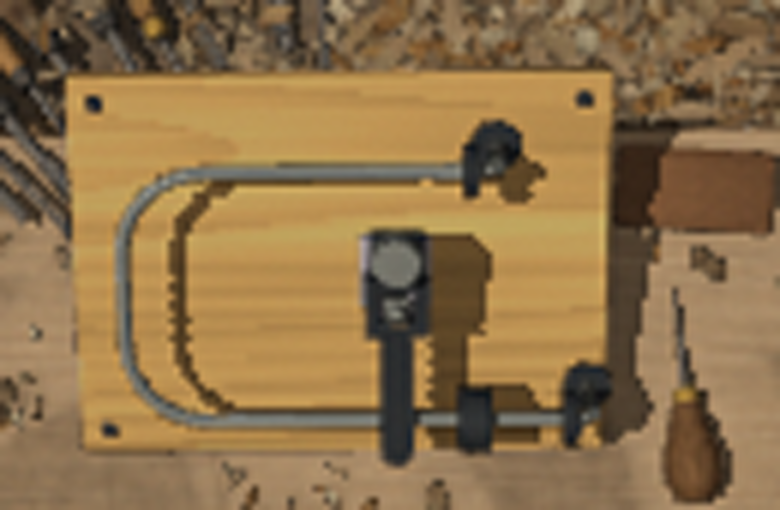

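View pics/scene0c.png

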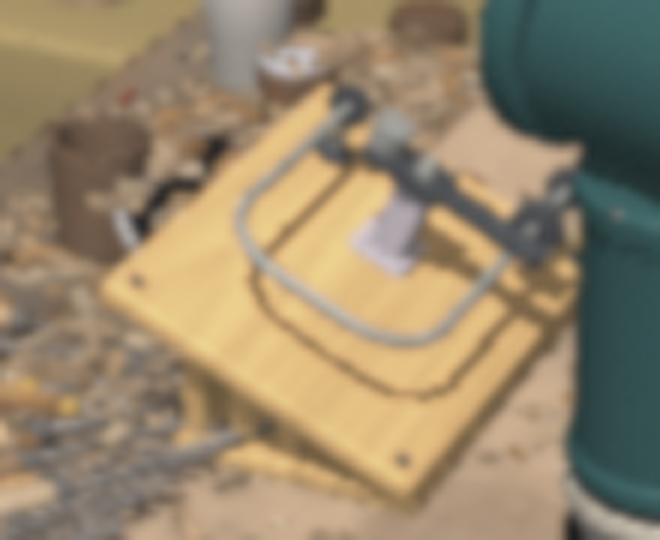

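The top crop shows the panel corners at (211,152.5), (302,152), (301,215) and (214,215). The boss is at (265.6,183.5), the long arm lies across the lower leg, and the collar is at about (279,209.5), right of the keeper. The scene crop confirms the keeper is on its column, with the rail open to the right.

Run:
```python
from h import *
f=load("top",0); g=f["pixels"].astype(int); P=pts(f); hsv=cv2.cvtColor(f["pixels"],cv2.COLOR_RGB2HSV)
# panel edges: subpixel lines by yellow-mask boundary
s=np.array([0.44093,-0.0019,-0.20371])
def onplane(c,r,s):
    o,d=rays(f,c,r); t=(s[2]+s[:2]@o[:2]-o[2])/(d[...,2]-d[...,:2]@s[:2]); return o+d*t[...,None]
y=cv2.inRange(hsv,(15,110,110),(32,255,255))>0
L=[];Rr=[]
for r in range(160,195):
    c=np.where(y[r,205:310])[0]+205
    L.append((c.min()-.5,r));
    if r<183: Rr.append((c.max()+.5,r))
T=[];B=[]
for c in list(range(218,250))+list(range(285,298)):
    r=np.where(y[146:222,c])[0]+146
    rr=r[r>148]; T.append((c,rr.min()-.5)); 
    if c<265:B.append((c,rr.max()+.5))
for n,E in zip("LRTB",(L,Rr,T,B)):
    E=np.array(E,float); X=onplane(E[:,0],E[:,1],s)
    a=np.polyfit(X[:,0],X[:,1],1) if n in"LR" else np.polyfit(X[:,1],X[:,0],1)
    print(n,a.round(4),"at mid", np.polyval(a,0.62 if n in "LR" else 0).round(4), np.median(X,0).round(4))
def comp(m,box,name):
    w=np.zeros(m.shape,np.uint8);c0,c1,r0,r1=box;w[r0:r1,c0:c1]=m[r0:r1,c0:c1]
    nl,lab,st,cen=cv2.connectedComponentsWithStats(w); k=1+st[1:,4].argmax(); q=lab==k
    print(name,st[k],cen[k].round(2),"med",np.median(P[q],0).round(4)); return q
v=g.max(2); sat=g.max(2)-g.min(2)
comp(((sat<25)&(v>95)).astype(np.uint8),(258,274,176,192),"boss")
comp((v<75).astype(np.uint8),(273,285,200,218),"collar")
comp((v<75).astype(np.uint8),(260,272,196,220),"arm")
comp((v<75).astype(np.uint8),(255,275,175,200),"hub")
print(g[178:200:2,258:275:1].mean(2).astype(int)); print((1000*P[178:200:2,262:270,2]).astype(int))
```

```text
L [0.0117 0.1358] at mid 0.1431 [0.645  0.1429 0.0804]
R [ 0.1607 -0.2612] at mid -0.1615 [ 0.6605 -0.1532  0.0878]
T [0.008  0.7228] at mid 0.7228 [0.7228 0.0454 0.1149]
B [-0.0295  0.523 ] at mid 0.523 [0.5215 0.0739 0.0261]
boss [260 180  10  11  61] [264.  183.8] med [ 0.6153 -0.0301  0.158 ]
collar [273 204  12  12  76] [278.43 209.39] med [ 0.5352 -0.0764  0.0978]
arm [263 196   9  22 113] [266.06 206.1 ] med [ 0.5437 -0.0361  0.1082]
hub [261 179  11  21 132] [266.2  189.95] med [ 0.5954 -0.0379  0.1287]
[[149 147 149 120  79  72  73  83  83  73  73  73  98 142 147 147 147]
 [146 146 163 112  58  70  69 102  89  76  48  25  35  72  72  70  71]
 [143 141 157 107  93 109 113 113 112 112 116  84  45  69  71  71  69]
 [131 131 154  95 112 114 112 112 110 109 110 111  48  69  66  63  64]
 [135 138  99  35  35 101 112 113 112 113 110  48  12  39  63  66  67]
 [130 135 109  53  42  42  39  38  36  40  55  46  44  56  66  65  66]
 [144 147 117  55  41  50 107 104  90 101  57  43  44  57  70  71  70]
 [133 137 119  58  43  47  81 123 119  54  31  43  45  52  64  67  66]
 [127 129 115  56  43  48  50  61  65  65  49  47  45  52  61  64  64]
 [139 141 125  89  84  54  39  44  45  42  64 101 105 114  76  67  67]
 [138 138 139 135 136  79  44  45  45  41  57 126 134 138  77  60  62]]
[[ 80  77  79 142 139 140 141 142]
 [146 161 161 161 162 167 154 148]
 [161 164 162 164 166 166 158 157]
 [159 164 159 156 161 161 155 159]
 [135 157 158 152 157 159 156 139]
 [133 135 131 137 135 133 137 135]
 [130 128 137 135 136 134 126 132]
 [127 125 136 145 142 136 128 129]
 [124 123 131 126 128 126 129 128]
 [125 124 120 122 120 120 126 119]
 [ 49 119 120 121 122 122 116  51]]
```

```bash
cat >> h.py <<'E'
C=np.array([.622,-.005,.0703]); YAW=0.0
a=np.radians(24)
def S(u,v,w,C=None,yaw=None):
    C=globals()["C"] if C is None else C; yaw=YAW if yaw is None else yaw
    p=np.array([v*np.cos(a)-w*np.sin(a),u,v*np.sin(a)+w*np.cos(a)])/1000
    return C+R.from_euler('z',yaw).apply(p)
E
python3 - <<'E'
from h import *
f=load("top",0);g2=load("scene",0)
for n,p in dict(boss=(-30,31,84),hub=(-30,0,66),tip=(-30,-92,66),colTop=(-72,-70,64),upl=(20,70,54),lowl=(20,-70,54),short=(119,0,50),disc_stop=(-67,70,65),pinTop=(-30,0,78),pan=(0,0,0)).items():
    print(n,S(*p).round(4),proj(f,S(*p)).round(2),proj(g2,S(*p)).round(2))
# rail measured: bright grey ridge across columns
G=f["pixels"].astype(float);sat=G.max(2)-G.min(2)
for c in(235,245,255): 
    for r0,r1 in((162,176),(202,216)):
        w=np.clip(60-sat[r0:r1,c],0,None);print(c,(w*np.arange(r0,r1)).sum()/w.sum(),end=' ')
for r in(178,184,190):
    w=np.clip(60-sat[r,214:228],0,None);print(r,(w*np.arange(214,228)).sum()/w.sum(),end=' ')
i=g2["pixels"].astype(int)
E
```

```text
boss [ 0.6162 -0.035   0.1596] [265.59 182.81] [245.65 179.65]
hub [ 0.5952 -0.035   0.1306] [265.56 190.33] [250.75 187.8 ]
tip [ 0.5111 -0.035   0.0932] [265.74 217.15] [271.51 201.45]
colTop [ 0.532  -0.077   0.1003] [278.75 210.48] [270.6  193.68]
upl [0.664  0.015  0.1481] [249.34 168.09] [227.95 185.46]
lowl [0.5361 0.015  0.0912] [250.22 209.6 ] [259.86 206.58]
short [0.6017 0.114  0.116 ] [218.83 189.17] [231.36 209.11]
disc_stop [ 0.6595 -0.072   0.1582] [277.38 168.76] [239.3 173.8]
pinTop [ 0.5903 -0.035   0.1416] [265.62 191.62] [252.   185.42]
pan [ 0.622  -0.005   0.0703] [256.2  183.75] [240.62 204.09]
235 168.55140186915887 235 209.07692307692307 245 168.5185185185185 245 209.20967741935485 255 168.2479338842975 255 209.344 178 220.53465346534654 184 219.85185185185185 190 220.2843137254902
```

```bash
cat >> h.py <<'E'
W=np.array([-np.sin(a),0,np.cos(a)]); V=np.array([np.cos(a),0,np.sin(a)]); U=np.array([0,1.,0])
def tool(psi,tilt=True):  # tool y at angle psi(deg) from +u toward +v, z=-w ; untilted -> vertical
    p=np.radians(psi); z=-W if tilt else np.array([0,0,-1.]); vv=V if tilt else np.array([1.,0,0])
    y=np.cos(p)*U+np.sin(p)*vv; return np.c_[np.cross(y,z),y,z]
def go(p,Rt,Rc=None,pc=None):  # shift & rotvec from current pose (tool axes)
    s=ctrl.state(); Rc=R.from_euler('xyz',s["eef_rot"]).as_matrix() if Rc is None else Rc; pc=s["tool_pos"] if pc is None else pc
    d=Rc.T@(np.asarray(p)-pc); rv=R.from_matrix(Rc.T@Rt).as_rotvec()
    print("shift",d.round(4),"rot",rv.round(3),"|d|",np.linalg.norm(d).round(3),"|r|",np.linalg.norm(rv).round(3),"t",s["clock"],"j",s["joint_pos"].round(2),"w",s["width"].round(4))
def st():
    s=ctrl.state(); d=(s["tool_pos"]-C)*1000; print("t",round(s["clock"],2),"uvw",np.round([d@U,d@V,d@W],1),"xyz",s["tool_pos"].round(4),"j",s["joint_pos"].round(2),"F",s["force"].round(1),"wd",round(s["width"],4),"gf",s["gripper_force"])
    Rc=R.from_euler('xyz',s["eef_rot"]).as_matrix(); print(" rotvec err to psi frame: psi",np.degrees(np.arctan2(Rc[:,1]@V,Rc[:,1]@U)).round(2),"z.-w",(Rc[:,2]@-W).round(4))
E
python3 - <<'E'
from h import *
go(S(-30,0,130),tool(0))
E
```

```text
Traceback (most recent call last):
  File "h.py", line 35, in go
    print("shift",d.round(4),"rot",rv.round(3),"|d|",np.linalg.norm(d).round(3),"|r|",np.linalg.norm(rv).round(3),"t",s["clock"],"j",s["joint_pos"].round(2),"w",s["width"].round(4))
                                                                                                                                                                 ^^^^^^^^^^^^^^^^
AttributeError: 'float' object has no attribute 'round'
```

```bash
sed -i 's/s\["width"\].round(4))/round(s["width"],4))/' h.py
python3 - <<'E'
from h import *
go(S(-30,0,130),tool(0))
E
```

```text
shift [-0.5528 -0.5347  0.0162] rot [-0.067 -0.416 -0.304] |d| 0.769 |r| 0.519 t 0.1 j [ 1.23  0.26  1.61 -0.    1.27 -0.04] w 0.0882
```

```bash
python3 nudge.py '[[-0.036,-0.035,-0.01,0,-0.03,-0.02,0.088],[-0.072,-0.07,-0.02,0,-0.06,-0.04,0.088],[-0.108,-0.105,-0.025,-0.01,-0.09,-0.06,0.088],[-0.144,-0.14,-0.03,-0.02,-0.12,-0.08,0.088],[-0.18,-0.175,-0.03,-0.025,-0.16,-0.11,0.088],[-0.216,-0.21,-0.03,-0.03,-0.2,-0.14,0.088],[-0.252,-0.245,-0.03,-0.035,-0.24,-0.17,0.088],[-0.288,-0.28,-0.03,-0.04,-0.28,-0.2,0.088],[-0.32,-0.31,-0.03,-0.05,-0.32,-0.24,0.088],[-0.35,-0.34,-0.03,-0.06,-0.36,-0.27,0.088]]'
python3 - <<'E'
from h import *
go(S(-30,0,130),tool(0)); st()
E
```

```text
clock: 1.1
tool_pos: [0.4356, 0.2108, 0.2351]
eef_rot: [3.132, 0.366, 3.106]
force: [-0.3, 0.2, -0.3]
width: 0.0881
gripper_force: 0.0
shift [-0.1164 -0.2418  0.0915] rot [-0.004 -0.053 -0.033] |d| 0.284 |r| 0.063 t 1.1 j [ 0.54 -0.36  2.19 -0.22  1.01 -0.9 ] w 0.0881
t 1.1 uvw [ 215.8 -103.2  226.4] xyz [0.4356 0.2108 0.2351] j [ 0.54 -0.36  2.19 -0.22  1.01 -0.9 ] F [-0.3  0.2 -0.3] wd 0.0881 gf 0.0
 rotvec err to psi frame: psi 1.91 z.-w 0.9986
```

```bash
python3 nudge.py '[[-0.02,-0.05,0,0,-0.02,-0.01,0.088],[-0.045,-0.1,0.01,0,-0.04,-0.02,0.088],[-0.07,-0.15,0.03,0,-0.053,-0.033,0.088],[-0.095,-0.2,0.05,-0.004,-0.053,-0.033,0.088],[-0.116,-0.242,0.07,-0.004,-0.053,-0.033,0.088],[-0.116,-0.242,0.09,-0.004,-0.053,-0.033,0.088],[-0.116,-0.242,0.09,-0.004,-0.053,-0.033,0.088],[-0.116,-0.242,0.09,-0.004,-0.053,-0.033,0.088]]' 60
python3 - <<'E'
from h import *
go(S(-30,0,58),tool(0)); st()
f=snap("top",1);f2=snap("scene",1); crop(f2,200,310,110,215,6,"s1")
E
```

```text
clock: 1.9
tool_pos: [0.5664, -0.0341, 0.1883]
eef_rot: [3.139, 0.413, 3.137]
force: [-0.2, 0.7, -0.4]
width: 0.0881
gripper_force: 0.0
shift [-0.0032 -0.0009  0.0724] rot [ 0.    -0.006 -0.005] |d| 0.072 |r| 0.007 t 1.9 j [-0.14 -0.2   2.18  0.08  0.76 -1.76] w 0.0881
t 1.9 uvw [-29.1  -2.8 130.4] xyz [ 0.5664 -0.0341  0.1883] j [-0.14 -0.2   2.18  0.08  0.76 -1.76] F [-0.2  0.7 -0.4] wd 0.0881 gf 0.0
 rotvec err to psi frame: psi 0.26 z.-w 1.0
```

```bash
python3 nudge.py '[[-0.003,-0.001,0.03,0,-0.006,-0.005,0.088],[-0.003,-0.001,0.055,0,-0.006,-0.005,0.088],[-0.003,-0.001,0.07,0,-0.006,-0.005,0.075],[-0.003,-0.001,0.0725,0,-0.006,-0.005,0.06],[-0.003,-0.001,0.0725,0,-0.006,-0.005,0.05],[-0.003,-0.001,0.0725,0,-0.006,-0.005,0.05]]' 30
python3 - <<'E'
from h import *
st()
f=snap("top",2);f2=snap("scene",2); crop(f2,210,300,120,220,6,"s2")
E
```

```text
clock: 2.6
tool_pos: [0.6002, -0.0337, 0.1268]
eef_rot: [-3.14, 0.425, -3.137]
force: [-0.2, -0.5, 0.5]
width: 0.0583
gripper_force: 0.0
t 2.6 uvw [-28.7   3.1  60.5] xyz [ 0.6002 -0.0337  0.1268] j [-0.13 -0.07  2.19  0.1   0.6  -1.77] F [-0.2 -0.5  0.5] wd 0.0583 gf 0.0
 rotvec err to psi frame: psi -0.22 z.-w 1.0
```

View pics/s2.png

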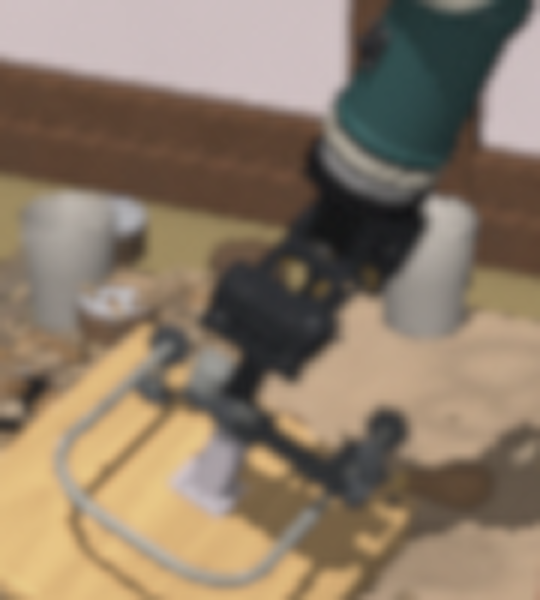

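The fingers straddle the hub at about (240,395) in the crop, with the boss at (210,370). The TCP sits about 3 mm too far up the slope and 3 mm too high, so I'll correct that and close.

```bash
python3 nudge.py '[[0.003,0,0.003,0,0,0,0.05],[0.003,0,0.003,0,0,0,0.05],[0.003,0,0.003,0,0,0,0.05]]' 30
python3 - <<'E'
from h import *
st()
E
```

```text
clock: 3.0
tool_pos: [0.5978, -0.0344, 0.121]
eef_rot: [-3.141, 0.423, -3.139]
force: [-0.1, -0.8, 0.5]
width: 0.0499
gripper_force: 0.0
t 3.0 uvw [-29.4  -1.5  56.2] xyz [ 0.5978 -0.0344  0.121 ] j [-0.13 -0.07  2.2   0.1   0.6  -1.78] F [-0.1 -0.8  0.5] wd 0.0499 gf 0.0
 rotvec err to psi frame: psi -0.15 z.-w 1.0
```

```bash
python3 nudge.py '[[-0.001,0,-0.001,0,0,0,0.044],[-0.001,0,-0.001,0,0,0,0.036],[-0.001,0,-0.001,0,0,0,0.028],[-0.001,0,-0.001,0,0,0,0.028],[-0.001,0,-0.001,0,0,0,0.028]]' 40
python3 - <<'E'
from h import *
st()
E
```

```text
clock: 3.5
tool_pos: [0.5985, -0.0344, 0.1224]
eef_rot: [-3.141, 0.423, -3.139]
force: [0.6, 0.0, 0.2]
width: 0.0281
gripper_force: 0.0
t 3.5 uvw [-29.4  -0.3  57.1] xyz [ 0.5985 -0.0344  0.1224] j [-0.13 -0.07  2.19  0.1   0.6  -1.78] F [0.6 0.  0.2] wd 0.0281 gf 0.0
 rotvec err to psi frame: psi -0.16 z.-w 1.0
```

```bash
python3 nudge.py '[[0,0,0,0,0,0,0.05],[0,0,0,0,0,0,0.05],[0,0,0.004,0,0,0,0.05],[0,0,0.008,0,0,0,0.05],[0,0,0.008,0,0,0,0.04],[0,0,0.008,0,0,0,0.03],[0,0,0.008,0,0,0,0.028],[0,0,0.008,0,0,0,0.028]]' 40
python3 - <<'E'
from h import *
st()
E
```

```text
clock: 4.3
tool_pos: [0.6019, -0.0344, 0.1152]
eef_rot: [-3.141, 0.423, -3.139]
force: [-0.3, 0.1, -0.3]
width: 0.0279
gripper_force: 0.0
t 4.3 uvw [-29.4  -0.1  49.2] xyz [ 0.6019 -0.0344  0.1152] j [-0.13 -0.05  2.19  0.1   0.58 -1.78] F [-0.3  0.1 -0.3] wd 0.0279 gf 0.0
 rotvec err to psi frame: psi -0.16 z.-w 1.0
```

Run:
```python
from h import *
f=snap("top",3); g=snap("scene",3)
A=cv2.resize(f["pixels"][150:225,205:305,::-1],None,fx=4,fy=4,interpolation=2);B=cv2.resize(g["pixels"][150:225,205:305,::-1],None,fx=4,fy=4,interpolation=2)
cv2.imwrite("pics/b3.png",np.r_[A,B])
print(proj(f,ctrl.state()["tool_pos"]),proj(g,ctrl.state()["tool_pos"]))
```

```text
[265.28841542 188.60417905] [248.96469198 191.17491509]
```

View pics/b3.png

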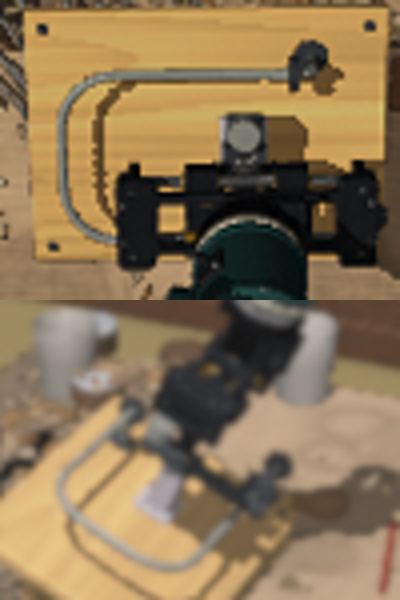

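```bash
python3 nudge.py '[[0,0,0,0,0,0,0],[0,0,0,0,0,0,0],[0,0,0,0,0,0,0],[0,0,0,0,0,0,0]]' 20
python3 - <<'E'
from h import *
st(); g=load("scene",3); P=pts(g); f=load("top",3); Q=pts(f)
# points near tool in stand coords: highest w by (u,v) cell
for n,X in(("scene",P),("top",Q)):
    d=(X.reshape(-1,3)-C)*1000; u,v,w=d@U,d@V,d@W
    m=(abs(u+30)<75)&(abs(v)<60)&(w>20)&(w<100)
    print(n,[(int(a),int(b),int(c)) for a,b,c in zip(u[m],v[m],w[m])][::6 if n=="scene" else 9])
E
```

```text
clock: 4.8
tool_pos: [0.6018, -0.0344, 0.1151]
eef_rot: [-3.141, 0.423, -3.139]
force: [-0.1, -0.7, -0.0]
width: 0.0006
gripper_force: 0.0
t 4.8 uvw [-29.4  -0.2  49.2] xyz [ 0.6018 -0.0344  0.1151] j [-0.13 -0.05  2.19  0.1   0.58 -1.78] F [-0.1 -0.7 -0. ] wd 0.0006 gf 0.0
 rotvec err to psi frame: psi -0.16 z.-w 1.0
scene [(-60, 59, 65), (-59, 53, 54), (-65, 56, 43), (-21, 39, 76), (-27, 20, 86), (-22, 24, 81), (-15, 28, 77), (-18, 33, 66), (-38, 17, 67), (-14, 31, 65), (-32, 14, 68), (-15, 26, 63), (-9, 5, 82), (-11, 20, 65), (-5, 0, 84), (-17, 16, 59), (-30, -1, 65), (-17, 11, 58), (-20, -7, 70), (-12, 5, 60), (-24, -12, 67), (-14, 0, 57), (-28, -16, 63), (-20, 3, 47), (-6, -18, 72), (-15, 7, 42), (-12, -12, 59), (-25, -30, 64), (-24, 7, 31), (-17, -13, 52), (-27, -35, 62), (-17, 4, 33), (-37, -12, 34), (-26, -43, 64), (-19, 6, 25), (-27, -12, 34), (-27, -51, 64), (-17, -2, 28), (-24, -44, 55), (-13, -4, 26), (-21, -56, 61), (-19, -58, 58)]
top [(-66, 58, 61), (-19, 38, 67), (-19, 34, 66), (-19, 35, 80), (-18, 35, 87), (-22, 30, 84), (-25, 27, 85), (-28, 26, 91), (-24, 21, 87), (-22, 10, 63), (-18, 6, 62), (-15, 3, 61), (-43, 5, 68), (-43, 2, 69), (-31, 1, 75), (-12, 6, 98), (-40, -6, 63), (-34, -8, 67), (-37, -23, 63)]
```

Run:
```python
from h import *
g0=load("scene",0)
f=snap("top",4);g=snap("scene",4)
crop(g,225,295,150,215,8,"s4")
P=pts(g); m=(g["range_z"]>0)&(g0["range_z"]-g["range_z"]>0.008)
d=(P-C)*1000;u,v,w=d@U,d@V,d@W
for r in range(165,205):
    c=np.where(m[r,225:275])[0]+225
    if len(c): print(r,[(int(k),int(u[r,k]),int(v[r,k]),int(w[r,k])) for k in c[::3]])
```

```text
165 [(226, -391, 213, -156), (240, -448, 166, -151), (253, -2, 26, 172), (256, 16, 13, 191), (259, -7, 8, 183)]
166 [(226, -382, 209, -155), (243, -446, 151, -145), (249, 45, 27, 191), (252, 0, 27, 168), (255, 22, 13, 189), (258, -1, 8, 180)]
167 [(225, -339, 200, -133), (236, -374, 162, -123), (246, -441, 135, -137), (249, 44, 26, 187), (252, 34, 19, 187), (255, 18, 12, 183), (258, -9, 8, 172)]
168 [(225, -336, 197, -135), (234, -345, 162, -114), (243, -432, 143, -145), (248, 51, 26, 185), (251, 46, 18, 189), (254, 39, 10, 191), (257, -1, 8, 171)]
169 [(225, -333, 195, -138), (236, -354, 154, -119), (248, 67, 22, 192), (251, 44, 17, 184), (254, 41, 8, 189), (257, 3, 5, 171)]
170 [(225, -328, 191, -138), (232, -340, 165, -126), (242, -416, 140, -147), (247, 66, 23, 186), (250, 62, 15, 190), (253, 51, 8, 190), (256, 41, 0, 190), (259, 0, -1, 170)]
171 [(231, -324, 163, -122), (246, 62, 26, 178), (249, 64, 16, 186), (252, 59, 8, 189), (255, 49, 0, 190), (258, 38, -6, 189)]
172 [(227, -322, 177, -137), (242, -394, 131, -142), (246, 67, 23, 178), (249, 62, 15, 181), (252, 63, 5, 188), (2
[... 2149 characters left out ...]
74, 28, 2), (252, -20, -11, 63)]
192 [(229, -19, 64, 1), (270, -256, -42, -55)]
193 [(227, -10, 67, 0), (250, -7, -10, 60), (262, -133, -31, 2)]
194 [(226, 0, 66, 2), (261, -32, -44, 66), (269, -63, -66, 64)]
195 [(227, 0, 61, 0), (251, -32, -13, 37), (259, -16, -41, 69)]
196 [(230, -1, 50, 3), (266, -60, -60, 51)]
197 [(227, 13, 55, 2), (231, -2, 45, 1), (272, -56, -82, 65)]
198 [(226, 24, 54, 4), (254, -77, -21, 1), (274, -69, -89, 58)]
199 [(228, 20, 47, 2), (264, -20, -64, 63)]
200 [(227, 35, 45, 7), (265, -15, -70, 65)]
201 [(225, 41, 49, 3), (258, -67, -42, 7)]
202 [(229, 33, 36, 4), (258, -69, -43, 1)]
203 [(235, 17, 17, 3), (243, -6, -4, 5)]
204 [(235, 21, 15, 1), (271, -96, -88, 7)]
```

View pics/s4.png

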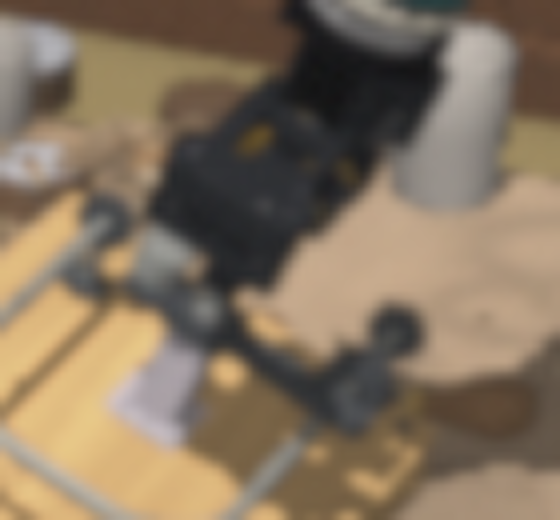

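The fingers are closed with their tip at about (240,280) in the crop, above and in front of the pin tip at (205,305). So they are really well above where the reported TCP says. I'll measure that offset using the free-space frame from the start.

Run:
```python
from h import *
for n,b in(("scene",(240,330,240,330)),("top",(150,512,100,384))):
    f=load(n,0);P=pts(f); c0,c1,r0,r1=b
    print(n,"proj TCP",proj(f,[.2049,.6424,.2043]), "proj 0.035 higher",proj(f,[.2049,.6424,.2393]))
    q=P[r0:r1,c0:c1].reshape(-1,3); q=q[(np.hypot(q[:,0]-.205,q[:,1]-.642)<.12)&(q[:,2]>.1)&(q[:,2]<.5)]
    if len(q):
        z=np.sort(q[:,2]);print(len(q),"lowest z",z[:12].round(3)); 
        for lo in np.arange(.16,.36,.02):
            k=q[(q[:,2]>lo)&(q[:,2]<lo+.02)]
            if len(k): print(lo.round(2),len(k),"min",k.min(0).round(3),"max",k.max(0).round(3))
# bench height
for n in("top","scene"):
    P=pts(load(n,0)); m=(abs(P[...,0]-.48)<.03)&(abs(P[...,1]-.05)<.12); print(n,"bench z",np.median(P[m][:,2]).round(4),m.sum())
# gripper points in stand frame 4 (scene), relative to reported TCP
```

```text
scene proj TCP [286.76289674 321.0939087 ] proj 0.035 higher [287.54252017 308.92828942]
3238 lowest z [0.237 0.237 0.237 0.238 0.238 0.238 0.238 0.238 0.239 0.239 0.239 0.24 ]
0.22 13 min [0.178 0.594 0.237] max [0.211 0.695 0.24 ]
0.24 148 min [0.176 0.586 0.24 ] max [0.23  0.702 0.26 ]
0.26 108 min [0.175 0.588 0.26 ] max [0.23  0.705 0.28 ]
0.28 46 min [0.174 0.586 0.28 ] max [0.253 0.715 0.3  ]
0.3 476 min [0.145 0.57  0.301] max [0.26  0.736 0.32 ]
0.32 502 min [0.144 0.565 0.32 ] max [0.264 0.741 0.34 ]
0.34 957 min [0.144 0.553 0.34 ] max [0.262 0.742 0.36 ]
top proj TCP [ 34.69674429 324.66970351] proj 0.035 higher [ 27.54372299 327.96109   ]
top bench z 0.0027 2055
scene bench z -0.0014 499
```

The start frame shows the real fingertips at z=0.238 where 0.204 is reported. The true tip is therefore about 34 mm behind the reported TCP along the tool axis, and the tilted view agrees. I'll build that into the helper and check it with a gentle contact.

```bash
python3 - <<'E'
s=open("h.py").read()
s=s.replace('d=Rc.T@(np.asarray(p)-pc)','d=Rc.T@(np.asarray(p)+OFF*Rt[:,2]-pc)')
s=s.replace('s=ctrl.state(); d=(s["tool_pos"]-C)*1000;','s=ctrl.state(); tp=s["tool_pos"]-OFF*R.from_euler("xyz",s["eef_rot"]).as_matrix()[:,2]; d=(tp-C)*1000;').replace('"xyz",s["tool_pos"].round(4)','"xyz",tp.round(4)')
s=s.replace('def tool(','OFF=0.034\ndef tool(',1)
open("h.py","w").write(s)
E
python3 nudge.py '[[0,0,0,0,0,0,0.03],[0,0,0,0,0,0,0.05],[0,0,0,0,0,0,0.05],[0,0,0.012,0,0,0,0.05],[0,0,0.02,0,0,0,0.05],[0,0,0.025,0,0,0,0.05],[0,0,0.025,0,0,0,0.05]]' 20; python3 -c "
from h import *
st()"
```

```text
clock: 5.6
tool_pos: [0.6113, -0.0342, 0.0904]
eef_rot: [-3.141, 0.42, -3.139]
force: [0.2, -0.8, 0.0]
width: 0.0498
gripper_force: 0.0
t 5.6 uvw [-29.2  -1.7  56.7] xyz [ 0.5974 -0.0342  0.1215] j [-0.13  0.    2.19  0.11  0.53 -1.78] F [ 0.2 -0.8  0. ] wd 0.0498 gf 0.0
 rotvec err to psi frame: psi -0.15 z.-w 1.0
```

```bash
python3 nudge.py '[[0,0,0,0,0,0,0.036],[0,0,0,0,0,0,0.02],[0,0,0,0,0,0,0.02],[0,0,0,0,0,0,0.02]]' 50; python3 -c "
from h import *
st()"
```

```text
clock: 6.0
tool_pos: [0.612, -0.0344, 0.0924]
eef_rot: [-3.141, 0.423, -3.139]
force: [0.5, 0.1, -0.3]
width: 0.033
gripper_force: 50.0
t 6.0 uvw [-29.4  -0.3  58.3] xyz [ 0.598  -0.0344  0.1234] j [-0.13 -0.    2.19  0.11  0.53 -1.78] F [ 0.5  0.1 -0.3] wd 0.033 gf 49.999233931303024
 rotvec err to psi frame: psi -0.15 z.-w 1.0
```

```bash
python3 nudge.py '[[0,0,-0.008,0,0,0,0.02],[0,0,-0.018,0,0,0,0.02],[0,0,-0.032,0,0,0,0.02],[0,0,-0.05,0,0,0,0.02],[0,0,-0.07,0,0,0,0.02],[0,0,-0.085,0,0,0,0.02],[0,0,-0.085,0,0,0,0.02]]' 50
python3 - <<'E'
from h import *
st()
P=pts(load("top",0)).reshape(-1,3)
for x in np.arange(.42,.66,.03): print(round(x,2),[ (round(1000*np.percentile(P[(abs(P[:,0]-x)<.015)&(abs(P[:,1]-y)<.012)][:,2],95))) for y in np.arange(.13,.27,.02)])
go([.53,.195,.12],tool(0,False))
E
```

```text
clock: 6.7
tool_pos: [0.5782, -0.0347, 0.1738]
eef_rot: [-3.14, 0.429, -3.138]
force: [1.1, 0.6, -0.8]
width: 0.0327
gripper_force: 50.0
t 6.7 uvw [-29.6   1.8 146.4] xyz [ 0.5641 -0.0346  0.2047] j [-0.14 -0.17  2.18  0.09  0.71 -1.77] F [ 1.1  0.6 -0.8] wd 0.0327 gf 49.99876510351896
 rotvec err to psi frame: psi -0.17 z.-w 1.0
0.42 [4, 4, 4, 3, 4, 5, 3, 4]
0.45 [3, 4, 4, 4, 5, 5, 4, 4]
0.48 [4, 4, 4, 5, 4, 4, 3, 8]
0.51 [28, 4, 4, 5, 6, 5, 13, 6]
0.54 [42, 38, 6, 16, 10, 9, 15, 14]
0.57 [57, 52, 4, 12, 15, 9, 14, 12]
0.6 [69, 65, 5, 3, 14, 14, 7, 9]
0.63 [82, 75, 4, 13, 14, 7, 13, 14]
0.66 [95, 88, 20, 15, 18, 15, 13, 10]
shift [0.0797 0.2299 0.0598] rot [-0.001  0.429  0.003] |d| 0.251 |r| 0.429 t 6.7 j [-0.14 -0.17  2.18  0.09  0.71 -1.77] w 0.0327
```

```bash
python3 nudge.py '[[0.02,0.04,0,0,0.04,0,0.02],[0.04,0.085,0,0,0.09,0,0.02],[0.06,0.13,0,0,0.15,0,0.02],[0.08,0.17,0,0,0.21,0,0.02],[0.1,0.21,0.01,0,0.27,0,0.02],[0.12,0.23,0.03,0,0.33,0,0.02],[0.129,0.23,0.05,0,0.39,0,0.02],[0.129,0.23,0.06,0,0.429,0.003,0.02],[0.129,0.23,0.06,0,0.429,0.003,0.02]]' 50
python3 - <<'E'
from h import *
st(); go([.485,.195,.004],tool(0,False))
E
```

```text
clock: 7.6
tool_pos: [0.4834, 0.1952, 0.06]
eef_rot: [-3.14, -0.009, 3.141]
force: [-0.6, 0.6, -2.2]
width: 0.0331
gripper_force: 50.0
t 7.6 uvw [ 200.2 -116.7   77.9] xyz [0.4837 0.1952 0.094 ] j [ 0.33  0.12  2.06  0.    0.97 -1.24] F [-0.6  0.6 -2.2] wd 0.0331 gf 49.9985571205616
 rotvec err to psi frame: psi -0.01 z.-w 0.9098
shift [-0.0024 -0.0001  0.09  ] rot [-0.001 -0.009 -0.   ] |d| 0.09 |r| 0.009 t 7.6 j [ 0.33  0.12  2.06  0.    0.97 -1.24] w 0.0331
```

```bash
python3 nudge.py '[[0,0,0.03,0,0,0,0.02],[0,0,0.06,0,0,0,0.02],[0,0,0.08,0,0,0,0.02],[0,0,0.084,0,0,0,0.02],[0,0,0.086,0,0,0,0.02],[0,0,0.088,0,0,0,0.02],[0,0,0.088,0,0,0,0.02]]' 50
python3 - <<'E'
from h import *
st();f=snap("top",5);g=snap("scene",5)
P=pts(g).reshape(-1,3); m=(P[:,0]>.38)&(P[:,0]<.55)&(abs(P[:,1]-.195)<.03)&(P[:,2]<.05); 
for x in np.arange(.39,.54,.012):
    k=P[m&(abs(P[:,0]-x)<.006)]; print(round(x,3),len(k),np.percentile(k[:,2],[10,50,90]).round(3) if len(k)>2 else '')
E
```

```text
clock: 8.3
tool_pos: [0.4842, 0.1957, -0.0247]
eef_rot: [3.141, -0.004, 3.141]
force: [0.6, -0.6, -2.7]
width: 0.0334
gripper_force: 50.0
t 8.3 uvw [ 200.6 -150.6    0.3] xyz [0.4843 0.1956 0.0093] j [ 0.33  0.24  2.11  0.    0.79 -1.24] F [ 0.6 -0.6 -2.7] wd 0.0334 gf 49.99886568635702
 rotvec err to psi frame: psi 0.03 z.-w 0.9121
0.39 50 [-0.004  0.001  0.011]
0.402 79 [-0.555 -0.004  0.013]
0.414 88 [-0.526 -0.511  0.014]
0.426 84 [-0.517 -0.004  0.014]
0.438 74 [-0.519 -0.257  0.013]
0.45 42 [-0.004  0.003  0.016]
0.462 49 [-0.002  0.005  0.016]
0.474 64 [-0.001  0.015  0.031]
0.486 31 [-0.002  0.011  0.021]
0.498 10 [-0.006 -0.     0.012]
0.51 25 [-0.003 -0.     0.013]
0.522 20 [-0.003  0.002  0.012]
0.534 27 [-0.003 -0.001  0.007]
```

```bash
python3 nudge.py '[[0,0,0.002,0,0.004,0,0.02],[0,0,0.003,0,0.004,0,0.02],[0,0,0.004,0,0.004,0,0.02],[0,0,0.005,0,0.004,0,0.02],[0,0,0.005,0,0.004,0,0.02]]' 50; python3 -c "
from h import *
st()"
```

```text
clock: 8.9
tool_pos: [0.4832, 0.1953, -0.031]
eef_rot: [-3.142, -0.01, 3.141]
force: [0.5, -1.1, -0.5]
width: 0.0331
gripper_force: 50.0
t 8.9 uvw [ 200.3 -153.9   -5.2] xyz [0.4835 0.1953 0.003 ] j [ 0.33  0.25  2.11  0.    0.79 -1.24] F [ 0.5 -1.1 -0.5] wd 0.0331 gf 49.99889228492975
 rotvec err to psi frame: psi 0.01 z.-w 0.9095
```

```bash
python3 nudge.py '[[0,0,0.001,0,0,0,0.02],[0,0,0.001,0,0,0,0.02],[0,0,0.001,0,0,0,0.02]]' 50; python3 -c "
from h import *
st()"
```

```text
clock: 9.2
tool_pos: [0.4832, 0.1953, -0.0316]
eef_rot: [-3.142, -0.01, 3.141]
force: [-1.1, -0.4, 4.1]
width: 0.033
gripper_force: 50.0
t 9.2 uvw [ 200.3 -154.1   -5.7] xyz [0.4835 0.1953 0.0024] j [ 0.33  0.25  2.11  0.    0.78 -1.24] F [-1.1 -0.4  4.1] wd 0.033 gf 50.00022288411856
 rotvec err to psi frame: psi 0.01 z.-w 0.9095
```

```bash
python3 nudge.py '[[0,0,0,0,0,0,0.04],[0,0,0,0,0,0,0.05],[0,0,0,0,0,0,0.06],[0,0,-0.04,0,0,0,0.06],[0,0,-0.08,0,0,0,0.06],[0,0,-0.12,0,0,0,0.04],[0,0,-0.15,0,0,0,0.028],[0,0,-0.15,0,0,0,0.028]]' 20
python3 - <<'E'
from h import *
st()
f=snap("top",6); P=pts(f); G=f["pixels"].astype(int)
def cen(m,b):
    c0,c1,r0,r1=b;w=np.zeros(m.shape,np.uint8);w[r0:r1,c0:c1]=m[r0:r1,c0:c1];nl,l,s,c=cv2.connectedComponentsWithStats(w);k=1+s[1:,4].argmax();return c[k],s[k]
m=(G.max(2)<75); print("collar",cen(m,(273,285,200,218)))
c,s=cen(m,(273,285,200,218))
for u in(-66,-70,-74,-78): print(u,proj(f,S(u,-70,58)).round(2))
Rt=tool(90); p=S(-97,-70,110); go(p,Rt)
E
```

```text
clock: 10.0
tool_pos: [0.4884, 0.1967, 0.1234]
eef_rot: [3.138, -0.001, 3.141]
force: [0.1, 1.1, -0.3]
width: 0.0382
gripper_force: 0.0
t 10.0 uvw [201.6 -86.6 133.9] xyz [0.4884 0.1966 0.1574] j [ 0.33  0.05  2.01  0.    1.08 -1.24] F [ 0.1  1.1 -0.3] wd 0.0382 gf 0.0
 rotvec err to psi frame: psi 0.08 z.-w 0.9133
collar (array([278.79047619, 210.63809524]), array([273, 204,  12,  14, 105], dtype=int32))
-66 [276.81 209.79]
-70 [278.05 209.77]
-74 [279.29 209.76]
-78 [280.52 209.75]
shift [-0.0406 -0.2981  0.0087] rot [-0.331 -0.333  1.545] |d| 0.301 |r| 1.614 t 10.05 j [ 0.33  0.05  2.01  0.    1.08 -1.24] w 0.0342
```

```bash
python3 nudge.py '[[-0.004,-0.03,0,-0.03,-0.03,0.14,0.028],[-0.008,-0.06,0,-0.06,-0.06,0.28,0.028],[-0.012,-0.09,0,-0.09,-0.09,0.42,0.028],[-0.016,-0.12,0,-0.12,-0.12,0.56,0.028],[-0.02,-0.15,0,-0.15,-0.15,0.7,0.028],[-0.024,-0.18,0,-0.18,-0.18,0.84,0.028],[-0.028,-0.21,0.002,-0.21,-0.21,0.98,0.028],[-0.032,-0.24,0.004,-0.24,-0.24,1.12,0.028],[-0.036,-0.27,0.006,-0.27,-0.27,1.26,0.028],[-0.041,-0.298,0.009,-0.3,-0.3,1.4,0.028]]' 20;python3 nudge.py '[[0,0,0,0,0,0,0.028],[0,0,0,0,0,0,0.028]]'
python3 - <<'E'
from h import *
st();go(S(-97,-70,110),tool(90)); go(S(-97,-70,28),tool(90))
E
```

```text
clock: 11.05
tool_pos: [0.5236, -0.1038, 0.1062]
eef_rot: [2.764, 0.025, 1.71]
force: [-0.1, 0.4, -0.5]
width: 0.028
gripper_force: 0.0
clock: 11.25
tool_pos: [0.5237, -0.1024, 0.1066]
eef_rot: [2.766, 0.026, 1.718]
force: [0.0, -0.3, -0.3]
width: 0.0279
gripper_force: 0.0
t 11.25 uvw [-98.4 -73.6 107.1] xyz [ 0.5112 -0.1034  0.1382] j [-0.35 -0.15  2.28  0.25  0.68 -0.67] F [ 0.  -0.3 -0.3] wd 0.0279 gf 0.0
 rotvec err to psi frame: psi 81.62 z.-w 0.9986
shift [-0.0003  0.005  -0.0031] rot [-0.042 -0.033  0.145] |d| 0.006 |r| 0.155 t 11.25 j [-0.35 -0.15  2.28  0.25  0.68 -0.67] w 0.0279
shift [-0.0032  0.0082  0.0788] rot [-0.042 -0.033  0.145] |d| 0.079 |r| 0.155 t 11.25 j [-0.35 -0.15  2.28  0.25  0.68 -0.67] w 0.0279
```

```bash
python3 nudge.py '[[0,0.005,0,-0.02,-0.016,0.07,0.028],[0,0.006,0.01,-0.042,-0.033,0.145,0.028],[-0.001,0.006,0.03,-0.042,-0.033,0.145,0.028],[-0.002,0.007,0.05,-0.042,-0.033,0.145,0.028],[-0.003,0.008,0.068,-0.042,-0.033,0.145,0.028],[-0.003,0.008,0.079,-0.042,-0.033,0.145,0.028],[-0.003,0.008,0.079,-0.042,-0.033,0.145,0.028],[-0.003,0.008,0.079,-0.042,-0.033,0.145,0.028]]' 20
python3 - <<'E'
from h import *
st();go(S(-97,-70,28),tool(90)); f=snap("top",7); g=snap("scene",7); crop(g,205,305,130,215,7,"s7")
E
```

```text
clock: 12.05
tool_pos: [0.5621, -0.1015, 0.0381]
eef_rot: [2.719, 0.001, 1.572]
force: [0.1, -0.2, -0.4]
width: 0.0278
gripper_force: 0.0
t 12.05 uvw [-96.5 -67.9  28.9] xyz [ 0.5482 -0.1015  0.0691] j [-0.3   0.01  2.31  0.29  0.44 -0.54] F [ 0.1 -0.2 -0.4] wd 0.0278 gf 0.0
 rotvec err to psi frame: psi 89.92 z.-w 1.0
shift [-0.0004 -0.0022  0.0009] rot [0.003 0.    0.001] |d| 0.002 |r| 0.004 t 12.05 j [-0.3   0.01  2.31  0.29  0.44 -0.54] w 0.0278
```

View pics/s7.png

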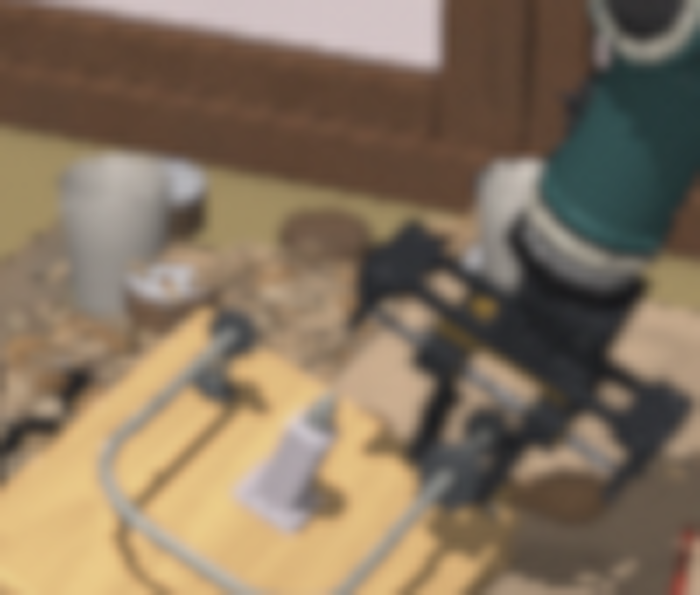

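The keeper is off the pin (bare pin at (322,405)), and the fingers straddle the lower leg behind the collar at about (455,465). Next I push the collar along the lower leg.

```bash
python3 nudge.py '[[0.01,-0.001,0,0,0,0,0.028],[0.025,-0.002,0,0,0,0,0.028],[0.04,-0.002,0,0,0,0,0.028],[0.055,-0.002,0,0,0,0,0.028],[0.07,-0.002,0,0,0,0,0.028],[0.085,-0.002,0,0,0,0,0.028],[0.1,-0.002,0,0,0,0,0.028],[0.115,-0.002,0,0,0,0,0.028],[0.128,-0.002,0,0,0,0,0.028],[0.136,-0.002,0,0,0,0,0.028]]'; python3 nudge.py '[[0.003,0,0,0,0,0,0.028],[0.005,0,0,0,0,0,0.028]]'
python3 - <<'E'
from h import *
st()
# rows for lower bend relative to a start at (u0,-70,28), psi 90
s=ctrl.state(); Rc=R.from_euler('xyz',s["eef_rot"]).as_matrix(); tp=s["tool_pos"]
def rail(L): # L = arc length from u=70 on lower leg
    q=45*np.pi/2
    if L<0: return (70+L,-70,90)
    if L<q: t=L/45; return (70+45*np.sin(t),-25-45*np.cos(t),90+np.degrees(t))
    L-=q
    if L<50: return (115,-25+L,180)
    L-=50
    if L<q: t=L/45; return (70+45*np.cos(t),25+45*np.sin(t),180+np.degrees(t))
    return (70-(L-q),70,270)
for L in (-15,-9,-3,3,9,15,21,27,33,39):
    u,v,p=rail(L); Rt=tool(p); d=Rc.T@(S(u,v,28)+OFF*Rt[:,2]-tp); rv=R.from_matrix(Rc.T@Rt).as_rotvec(); print(L,d.round(4),rv.round(3))
E
```

```text
clock: 13.15
tool_pos: [0.5619, 0.0343, 0.0393]
eef_rot: [2.715, 0.001, 1.571]
force: [1.5, -1.6, 0.4]
width: 0.0281
gripper_force: 0.9
clock: 13.35
tool_pos: [0.5619, 0.0387, 0.0389]
eef_rot: [2.715, 0.001, 1.571]
force: [1.4, -1.9, 2.6]
width: 0.0279
gripper_force: 1.4
t 13.35 uvw [ 43.8 -67.9  29.8] xyz [0.5478 0.0388 0.0699] j [ 0.04 -0.01  2.33 -0.04  0.4   0.07] F [ 1.4 -1.9  2.6] wd 0.0279 gf 1.4171785252096925
 rotvec err to psi frame: psi 89.98 z.-w 1.0
-15 [ 0.0113 -0.0023  0.0017] [0.007 0.001 0.   ]
-9 [ 0.0173 -0.0023  0.0017] [0.007 0.001 0.   ]
-3 [ 0.0233 -0.0023  0.0017] [0.007 0.001 0.   ]
3 [ 0.0293 -0.0022  0.0017] [0.007 0.001 0.067]
9 [ 0.0352 -0.0014  0.0017] [0.007 0.001 0.2  ]
15 [0.041  0.0002 0.0017] [0.008 0.    0.334]
21 [0.0465 0.0025 0.0017] [ 0.008 -0.     0.467]
27 [0.0517 0.0056 0.0017] [ 0.008 -0.001  0.6  ]
33 [0.0564 0.0093 0.0018] [ 0.007 -0.001  0.734]
39 [0.0606 0.0136 0.0018] [ 0.007 -0.002  0.867]
```

```bash
cat >> h.py <<'E'
def rail(L): # L = arc length along rail from u=70 on the lower leg -> u,v,psi
    q=45*np.pi/2
    if L<0: return (70+L,-70,90)
    if L<q: t=L/45; return (70+45*np.sin(t),-25-45*np.cos(t),90+np.degrees(t))
    L-=q
    if L<50: return (115,-25+L,180)
    L-=50
    if L<q: t=L/45; return (70+45*np.cos(t),25+45*np.sin(t),180+np.degrees(t))
    return (70-(L-q),70,270)
def plan(Ls,maxpsi=999,w=28):
    s=ctrl.state(); Rc=R.from_euler('xyz',s["eef_rot"]).as_matrix(); tp=s["tool_pos"]
    for L in Ls:
        u,v,p=rail(L); Rt=tool(min(p,maxpsi)); d=Rc.T@(S(u,v,w)+OFF*Rt[:,2]-tp); rv=R.from_matrix(Rc.T@Rt).as_rotvec(); print(L,d.round(4),rv.round(3))
E
python3 nudge.py '[[0.011,-0.002,0.002,0.007,0,0,0.028],[0.017,-0.002,0.002,0.007,0,0,0.028],[0.023,-0.002,0.002,0.007,0,0,0.028],[0.029,-0.002,0.002,0.007,0,0.067,0.028],[0.035,-0.0015,0.002,0.007,0,0.2,0.028],[0.041,0,0.002,0.007,0,0.33,0.028],[0.0465,0.0025,0.002,0.007,0,0.47,0.028],[0.0515,0.0055,0.002,0.007,0,0.6,0.028],[0.0565,0.0095,0.002,0.007,0,0.73,0.028],[0.0605,0.0135,0.002,0.007,0,0.87,0.028]]'; python3 -c "
from h import *
st(); plan((45,51,57,63,69,75,81,87,93,99))"
```

```text
clock: 14.35
tool_pos: [0.5718, 0.0959, 0.0399]
eef_rot: [2.866, -0.311, 0.738]
force: [-0.6, -13.1, 2.1]
width: 0.0278
gripper_force: 8.1
t 14.35 uvw [101.  -57.9  26.6] xyz [0.5582 0.096  0.0711] j [ 0.17  0.03  2.28 -0.17  0.43  1.18] F [ -0.6 -13.1   2.1] wd 0.0278 gf 8.078351100557484
 rotvec err to psi frame: psi 140.15 z.-w 1.0
45 [ 0.0112  0.0003 -0.0015] [-0.002  0.007  0.125]
51 [ 0.0171  0.0015 -0.0015] [-0.001  0.007  0.258]
57 [ 0.0228  0.0034 -0.0015] [-0.001  0.008  0.391]
63 [ 0.0282  0.0061 -0.0016] [-0.     0.008  0.525]
69 [ 0.0332  0.0094 -0.0016] [0.    0.008 0.658]
75 [ 0.0378  0.0132 -0.0017] [0.    0.008 0.695]
81 [ 0.0424  0.0171 -0.0017] [0.    0.008 0.695]
87 [ 0.047   0.0209 -0.0018] [0.    0.008 0.695]
93 [ 0.0516  0.0247 -0.0018] [0.    0.008 0.695]
99 [ 0.0562  0.0286 -0.0018] [0.    0.008 0.695]
```

```bash
python3 nudge.py '[[0.011,0,-0.001,0,0.005,0.125,0.028],[0.017,0.0015,-0.0015,0,0.007,0.26,0.028],[0.023,0.0035,-0.0015,0,0.007,0.39,0.028],[0.028,0.006,-0.0015,0,0.007,0.525,0.028],[0.033,0.0095,-0.0015,0,0.007,0.66,0.028],[0.038,0.013,-0.0015,0,0.007,0.695,0.028]]'; python3 -c "
from h import *
st(); plan((81,87,93,99,105,111,117,123,129,135));f=snap('top',8);g=snap('scene',8); crop(g,205,305,130,215,7,'s8')"
```

```text
clock: 14.95
tool_pos: [0.6013, 0.1107, 0.0526]
eef_rot: [3.14, -0.41, 0.002]
force: [-6.9, -10.0, -1.8]
width: 0.0282
gripper_force: 7.5
t 14.95 uvw [115.8 -25.8  26.3] xyz [0.5877 0.1108 0.0838] j [ 0.19  0.07  2.21 -0.17  0.47  1.89] F [ -6.9 -10.   -1.8] wd 0.0282 gf 7.493183317498167
 rotvec err to psi frame: psi 179.88 z.-w 1.0
81 [ 0.0114  0.0008 -0.0018] [0.001 0.009 0.002]
87 [ 0.0174  0.0008 -0.0019] [0.001 0.009 0.002]
93 [ 0.0234  0.0008 -0.0019] [0.001 0.009 0.002]
99 [ 0.0294  0.0008 -0.002 ] [0.001 0.009 0.002]
105 [ 0.0354  0.0008 -0.002 ] [0.001 0.009 0.002]
111 [ 0.0414  0.0008 -0.0021] [0.001 0.009 0.002]
117 [ 0.0474  0.0008 -0.0021] [0.001 0.009 0.002]
123 [ 0.0534  0.0009 -0.0022] [0.001 0.009 0.054]
129 [ 0.0594  0.0016 -0.0022] [0.001 0.009 0.187]
135 [ 0.0652  0.0031 -0.0023] [0.002 0.008 0.32 ]
```

View pics/s8.png

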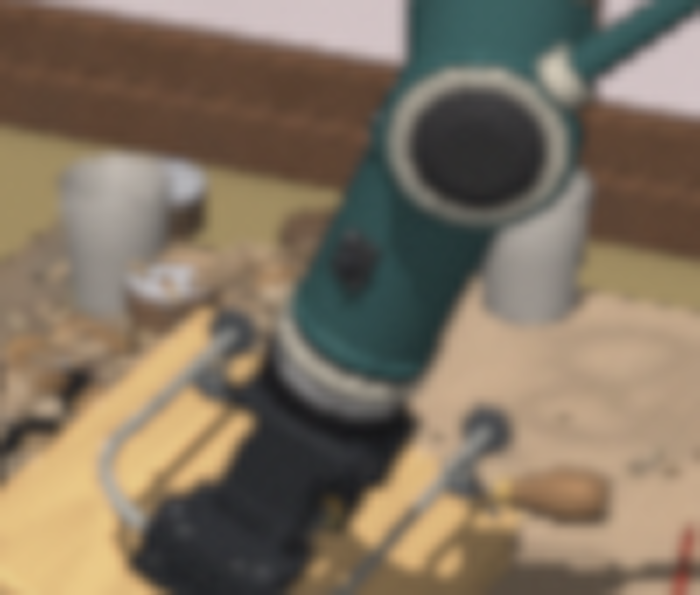

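The collar is hidden by the gripper in this view, and the lower leg at (345,590)–(480,435) is clear, so it has moved on with the fingers. From here I'll check numerically in the top view.

Run:
```python
from h import *
f0=load("top",0);f=load("top",8); D=pts(f)
for v in range(-30,72,6):
    c,r=np.round(proj(f,S(115,v,54))).astype(int); print(v,(c,r),f["pixels"][r,c-4:c+5].max(1),(1000*D[r,c-4:c+5,2]).astype(int)-int(1000*S(115,v,54)[2]))
```

```text
-30 (np.int64(220), np.int64(198)) [13 52 83 69 57 54 62 84 66] [ -5 -54 -63 -61   1   0 -53 -60 -55]
-24 (np.int64(220), np.int64(197)) [58 61 75 74 70 71 80 84 81] [62 59 55 58 53 60 56 57 58]
-18 (np.int64(220), np.int64(195)) [21 24 21 31 32 31 28 25 28] [ 9  6 10 11 16 16 11  8  2]
-12 (np.int64(220), np.int64(193)) [20 20 22 45 47 46 42 37 27] [14 14 14 11 13  8  8 11  4]
-6 (np.int64(220), np.int64(191)) [38 30 21 27 88 61 22 22 21] [12  8  4 -4 -1 -4 -9 -6 -3]
0 (np.int64(220), np.int64(190)) [ 23  20  13  81 127  68  21  21  29] [  2  -4 -10   3   2  -5 -13 -12 -14]
6 (np.int64(220), np.int64(188)) [193 195 148 136 128  80 180 192 191] [-57 -56 -59  -1   1  -3 -63 -59 -55]
12 (np.int64(220), np.int64(186)) [205 206 210 159 122 111 199 208 205] [-52 -59 -58   0   1  -2 -58 -58 -59]
18 (np.int64(220), np.int64(184)) [195 197 201 145 116 108 189 196 194] [-55 -58 -60   1   0  -4 -57 -54 -58]
24 (np.int64(220), np.int64(182)) [205 206 209 146 114 110 200 206 204] [-51 -59 -57   3   3 -55 -53 -53 -49]
30 (np.int64(220), np.int64(181)) [204 206 210 149 115 112 198 205 204] [-56 -57 -55   0  -1  -7 -60 -59 -56]
36 (np.int64(219), np.int64(179)) [199 199 198 202 153 127  91 194 204] [-59 -56 -55 -55  -7  -3   4 -59 -59]
42 (np.int64(219), np.int64(177)) [195 195 195 195 165 141 113 110 188] [-56 -55 -55 -54 -58   0   0  -3 -56]
48 (np.int64(219), np.int64(175)) [204 203 204 205 207 177 145 113 108] [-55 -58 -54 -57 -55 -53  -2   0  -1]
54 (np.int64(219), np.int64(173)) [203 203 204 204 205 206 202 153 138] [-53 -56 -52 -56 -56 -57 -48   2   0]
60 (np.int64(219), np.int64(172)) [204 205 204 204 203 204 207 169 131] [-57 -58 -58 -55 -57 -61 -56 -55  -6]
66 (np.int64(219), np.int64(170)) [202 203 202 201 200 200 199 206 201] [-55 -58 -55 -63 -54 -64 -57 -61 -56]
```

```bash
python3 nudge.py '[[0.0115,0.001,-0.002,0,0.008,0,0.028],[0.0175,0.001,-0.002,0,0.008,0,0.028],[0.0235,0.001,-0.002,0,0.008,0,0.028],[0.0295,0.001,-0.002,0,0.008,0,0.028],[0.0355,0.001,-0.002,0,0.008,0,0.028],[0.0415,0.001,-0.002,0,0.008,0,0.028],[0.0475,0.001,-0.002,0,0.008,0,0.028],[0.0535,0.001,-0.002,0,0.008,0.055,0.028],[0.0595,0.0015,-0.002,0,0.008,0.187,0.028],[0.065,0.003,-0.002,0,0.008,0.32,0.028]]'; python3 -c "
from h import *
st(); plan((141,147,153,159,165,171,177,183,189,195),232)"
```

```text
clock: 16.05
tool_pos: [0.6577, 0.1088, 0.0787]
eef_rot: [-3.005, -0.392, -0.347]
force: [-8.8, -2.0, -6.0]
width: 0.0282
gripper_force: 5.5
t 16.05 uvw [113.9  36.3  27.2] xyz [0.6441 0.1089 0.1099] j [ 0.16  0.13  2.08 -0.13  0.53  2.16] F [-8.8 -2.  -6. ] wd 0.0282 gf 5.462631884329312
 rotvec err to psi frame: psi -161.66 z.-w 1.0
141 [ 0.0092  0.0005 -0.0009] [0.003 0.005 0.131]
147 [ 0.015   0.0017 -0.0009] [0.003 0.004 0.265]
153 [ 0.0207  0.0036 -0.0009] [0.004 0.004 0.398]
159 [ 0.0261  0.0063 -0.0009] [0.004 0.004 0.531]
165 [ 0.031   0.0097 -0.0009] [0.004 0.004 0.588]
171 [ 0.0355  0.0137 -0.001 ] [0.004 0.004 0.588]
177 [ 0.0394  0.0182 -0.001 ] [0.004 0.004 0.588]
183 [ 0.0426  0.0233 -0.001 ] [0.004 0.004 0.588]
189 [ 0.0452  0.0287 -0.001 ] [0.004 0.004 0.588]
195 [ 0.0471  0.0344 -0.001 ] [0.004 0.004 0.588]
```

```bash
python3 nudge.py '[[0.009,0.0005,-0.001,0.003,0.004,0.13,0.028],[0.015,0.0015,-0.001,0.003,0.004,0.26,0.028],[0.0205,0.0035,-0.001,0.003,0.004,0.34,0.028],[0.026,0.0065,-0.001,0.003,0.004,0.35,0.028],[0.031,0.0095,-0.001,0.003,0.004,0.35,0.028],[0.0355,0.0135,-0.001,0.003,0.004,0.35,0.028],[0.0375,0.016,-0.001,0.003,0.004,0.35,0.028],[0.0375,0.016,-0.001,0.003,0.004,0.35,0.028]]'
python3 - <<'E'
from h import *
st(); plan((165,170,174,178,183,188),219); f=snap('top',9);D=pts(f)
for u in range(110,10,-6):
    c,r=np.round(proj(f,S(u,70,54))).astype(int); print(u,(c,r),f["pixels"][r-6:r+5,c].max(1),(1000*D[r-6:r+5,c,2]).astype(int)-int(1000*S(u,70,54)[2]))
E
```

```text
clock: 16.85
tool_pos: [0.6789, 0.0845, 0.0865]
eef_rot: [-2.881, -0.314, -0.707]
force: [-16.3, 4.1, -11.1]
width: 0.0278
gripper_force: 11.6
t 16.85 uvw [89.4 59.  25.7] xyz [0.6655 0.0844 0.1178] j [ 0.11  0.15  2.04 -0.08  0.55  2.4 ] F [-16.3   4.1 -11.1] wd 0.0278 gf 11.602595085641951
 rotvec err to psi frame: psi -141.87 z.-w 0.9999
165 [-0.0003 -0.0066 -0.0023] [0.006 0.012 0.015]
170 [ 0.0044 -0.0048 -0.0024] [0.006 0.012 0.015]
174 [ 0.008  -0.003  -0.0024] [0.006 0.012 0.015]
178 [ 0.0113 -0.0008 -0.0024] [0.006 0.012 0.015]
183 [ 0.0153  0.0022 -0.0025] [0.006 0.012 0.015]
188 [ 0.0188  0.0057 -0.0025] [0.006 0.012 0.015]
110 (np.int64(221), np.int64(168)) [28 29 24 23  9  8 22 27 27 26 19] [ 71  65  67  62  61 122 130 127 127 124 124]
104 (np.int64(222), np.int64(168)) [27 28 27 25 12  9  8 23 26 25 14] [ 72  66  67  62  61  71 121 126 126 124 126]
98 (np.int64(224), np.int64(168)) [ 8 20 28 27 26 24 18  8 15 27 13] [ 59  66  68  65  61  64  63 114 127 125 123]
92 (np.int64(226), np.int64(168)) [64  5 13 24 31 28 37 21  9  9 16] [-51  55  61  65  58  55  56  51  72 121 
[... 942 characters left out ...]
 99 129  68  86 113 113] [-48 -47 -50 -51 -55 -54  -4  -6 -61 -61 -63]
38 (np.int64(244), np.int64(168)) [208 210 192 102 107 100 128  53  86 113 111] [-50 -51 -45 -56 -55 -52  -3  -2 -56 -58 -59]
32 (np.int64(245), np.int64(168)) [207 210 201  98 105  99 135 108  84 112 110] [-45 -50 -54 -49 -53 -54   0   0 -59 -60 -62]
26 (np.int64(247), np.int64(168)) [206 206 208 211 189  71 135 114  77 112 111] [-48 -52 -48 -52 -50 -58   1  -2 -59 -61 -62]
20 (np.int64(249), np.int64(168)) [206 206 208 209 202 119 133 114  76 113 111] [-49 -48 -52 -53 -53 -52   1   1 -57 -60 -62]
14 (np.int64(251), np.int64(168)) [206 206 207 208 202 123 134 113  73 112 109] [-48 -45 -48 -52 -51 -54  -2   2 -63 -61 -64]
```

```bash
cat >> h.py <<'E'
def darkleg(f,us,v=70):  # collar presence on a level leg: depth above rail top, per u
    D=pts(f)
    for u in us:
        c,r=np.round(proj(f,S(u,v,54))).astype(int); print(u,f["pixels"][r-5:r+5,c].max(1),(1000*D[r-5:r+5,c,2]).astype(int)-int(1000*S(u,v,54)[2]))
E
python3 nudge.py '[[0.001,0.004,0,0,0,0,0.028],[0.002,0.008,0,0,0,0,0.028],[0.003,0.012,0,0,0,0,0.028],[0.004,0.015,0,0,0,0,0.028],[0.004,0.015,0,0,0,0,0.028]]'
python3 - <<'E'
from h import *
st(); f=snap('top',10); darkleg(f,range(92,30,-5))
E
```

```text
clock: 17.4
tool_pos: [0.6796, 0.0781, 0.0882]
eef_rot: [-2.863, -0.318, -0.709]
force: [-0.5, 36.3, -18.2]
width: 0.0287
gripper_force: 22.4
t 17.4 uvw [82.7 59.9 26.9] xyz [0.6658 0.0777 0.1192] j [ 0.09  0.14  2.05 -0.05  0.53  2.36] F [ -0.5  36.3 -18.2] wd 0.0287 gf 22.402483699924005
 rotvec err to psi frame: psi -141.78 z.-w 0.9999
92 [21 25 27 24 11 12 10 20 28 25] [ 68  69  66  69  66  62 121 129 127 126]
87 [ 7 17 27 26 32 33 23 11 16 26] [  58   64   65   63   61   57 1213   73  122  127]
82 [38  6 21 22 32 42 31 18  7 11] [ 50  60  68  11  58  56  54  13  71 123]
77 [19 20 22 23 26 38 39 33 20  9] [ 9  7 15 13 15 15 56 52 49 67]
72 [40 15 16 15 17 16 30 42 31 22] [-49  -6  -5  -1  10  10  10  48  54  53]
67 [88 39 15 17 31 58 30 17 31 33] [-48 -46 -14  -9  -7   1   4  10  55  50]
62 [ 97 100 100  96  79  63  56  29  15  27] [-50 -50 -53 -49 -54   0  -1 -13  -7  48]
57 [ 96  98  99 105  87  63  62  82  70  11] [-48 -44 -53 -59 -55  -2   1 -61 -56 -24]
52 [107 102 101 108  86  56  57  88 115 101] [-54 -49 -51 -51 -55   0  -1 -58 -55 -58]
47 [107 107 110 107  96 136 119  85 106  59] [-43 -51 -53 -55 -52  -3  -7 -55 -58 -64]
42 [106 106 110 108  97 133 116  85 109  69] [-45 -53 -48 -53 -56   2  -3 -63 -55 -60]
37 [ 96 103 107 109  99 134 115  84 112 111] [-48 -54 -52 -46 -58  -5  -4 -55 -64 -57]
32 [190  99 105 107 100 135 114  82 113 112] [-51 -50 -54 -52 -52   5  -6 -62 -59 -62]
```

```bash
python3 nudge.py '[[-0.004,-0.005,0,0,0,0,0.03],[-0.008,-0.01,0,0,0,0,0.032],[-0.009,-0.011,0,0,0,0,0.034]]'
python3 - <<'E'
from h import *
st(); f=snap('top',11); darkleg(f,range(92,50,-5))
E
```

```text
clock: 17.75
tool_pos: [0.6798, 0.0842, 0.0897]
eef_rot: [-2.872, -0.325, -0.708]
force: [-6.9, -1.9, -6.9]
width: 0.0343
gripper_force: 5.1
t 17.75 uvw [89.2 60.7 28.2] xyz [0.666  0.0842 0.1207] j [ 0.11  0.14  2.04 -0.08  0.54  2.41] F [-6.9 -1.9 -6.9] wd 0.0343 gf 5.09748916839726
 rotvec err to psi frame: psi -141.98 z.-w 1.0
92 [16 34 78 74 38 27 28 25 10 16] [ 59  66 -50 -54  55  56  60  72 120 130]
87 [63 51 42 45 45 41 56 31 25  7] [ 9  9  9 13 15 56 54 56 -4 75]
82 [19 23 23 24 26 35 78 32 25 10] [ 0  8  9 16 12 13 56 55 55  7]
77 [18 23 24 25 26 26 28 44 26 27] [ 7  6 11 14 18 17 11 51 57 48]
72 [16 19 21 20 24 25 24 24 22 29] [ 7 13 11 11 12 11  8 11  6 55]
67 [38 14 12 17 22 34 31 16 18 16] [-5 -5 -5 -9 -9 -4  6 10  7  5]
62 [ 98  99  97  96  84  63  62  86 102  18] [-44 -53 -53 -53 -56   3  -2 -60 -65 -32]
57 [ 95  98 100 104  85  59  60  93 113  68] [-48 -51 -52 -50 -55  -2  -5 -58 -59 -58]
52 [106 103 102 107  98 138 111  86 113 110] [-51 -48 -55 -56 -53  -2   0 -62 -64 -63]
```

```bash
python3 nudge.py '[[-0.003,0,0,0,0,0,0.034],[-0.004,0,-0.003,0,0,0,0.034],[-0.004,0,-0.015,0,0,0,0.034],[-0.004,0,-0.035,0,0,0,0.034],[-0.004,0,-0.06,0,0,0,0.034],[-0.004,0,-0.085,0,0,0,0.034],[-0.004,0,-0.085,0,0,0,0.034]]'
python3 - <<'E'
from h import *
st(); f=snap('top',12); darkleg(f,range(92,50,-5)); go(S(105,70,115),tool(100))
E
```

```text
clock: 18.5
tool_pos: [0.6514, 0.087, 0.179]
eef_rot: [-2.851, -0.343, -0.714]
force: [0.9, 0.4, -0.8]
width: 0.0337
gripper_force: 0.0
t 18.5 uvw [ 91.9  70.2 121.3] xyz [0.6368 0.0869 0.2097] j [ 0.12 -0.02  2.04 -0.08  0.68  2.4 ] F [ 0.9  0.4 -0.8] wd 0.0337 gf 0.0
 rotvec err to psi frame: psi -141.94 z.-w 0.9996
92 [206 205 206 209 210 198 121  61  64 135] [-52 -46 -50 -53 -54 -59 -58   1  -3  -6]
87 [199  98  86  82  87  98  49  43  89 187] [-53   2   7   7   6   7  11   8  -6 -60]
82 [201  34  22  21  24  27  25  27  35  64] [ -48    2 1213   10    7    7    9    9    8   11]
77 [97 16 23 24 25 25 27 26 23 20] [-48   8  11   7  11   7  11   9   6   2]
72 [128   9  16  17  21  26  28  28  25  23] [-7  3  5  6  8 10 11  9  9  4]
67 [196 184  91  92  32  43  29  17  15  19] [-47 -50 -51 -18 -15   1  -4   1   5   2]
62 [197 192  91  99  85  62  63  89 110 107] [-50 -51 -53 -57 -53  -3  -4 -60 -65 -64]
57 [197 192  91 102  87  61  62  91 116 113] [-48 -51 -51 -57 -54   2  -2 -57 -61 -61]
52 [211 203  95 109  87  61  61  90 114 112] [-54 -50 -52 -54 -58  -6   3 -60 -61 -59]
shift [-0.0077 -0.0106  0.0045] rot [ 0.005 -0.029 -2.061] |d| 0.014 |r| 2.061 t 18.55 j [ 0.12 -0.02  2.05 -0.08  0.68  2.4 ] w 0.0338
```

```bash
python3 nudge.py '[[0,0,0,0,0,-0.14,0.03],[0,0,0,0,0,-0.28,0.03],[0,0,0,0,0,-0.42,0.03],[0,0,0,0,0,-0.57,0.03],[0,0,0,0,0,-0.72,0.03],[0,0,0,0,0,-0.87,0.03],[0,0,0,0,0,-1.02,0.03],[0,0,0,0,0,-1.17,0.03],[0,0,0,0,0,-1.32,0.03],[0,0,0,0,0,-1.46,0.03]]';  python3 nudge.py '[[0,0,0,0,0,-0.14,0.03],[0,0,0,0,0,-0.28,0.03],[0,0,0,0,0,-0.42,0.03],[0,0,0,0,0,-0.57,0.03],[0,0,0,0,0,-0.72,0.03],[0,0,0,0,0,-0.87,0.03],[0,0,0,0,0,-1.02,0.03],[0,0,0,0,0,-1.17,0.03],[0,0,0,0,0,-1.32,0.03],[0,0,0,0,0,-1.43,0.03]]'; python3 nudge.py '[[0,0,0,0,0,0,0.03],[0,0,0,0,0,0,0.03]]'
python3 - <<'E'
from h import *
st(); go(S(98.6,59.7,28),tool(51))
E
```

```text
clock: 19.55
tool_pos: [0.6485, 0.0864, 0.1711]
eef_rot: [2.822, -0.299, 0.851]
force: [0.0, 0.1, -0.1]
width: 0.0303
gripper_force: 0.0
clock: 20.55
tool_pos: [0.6485, 0.0864, 0.1711]
eef_rot: [2.788, 0.259, 2.186]
force: [0.0, 0.6, -0.5]
width: 0.0303
gripper_force: 0.0
clock: 20.75
tool_pos: [0.6485, 0.0864, 0.1716]
eef_rot: [2.786, 0.256, 2.178]
force: [-0.3, 0.1, 0.1]
width: 0.0295
gripper_force: 0.0
t 20.75 uvw [ 91.3  64.9 115.8] xyz [0.6342 0.0863 0.2025] j [ 0.12 -0.02  2.05 -0.08  0.68 -0.48] F [-0.3  0.1  0.1] wd 0.0295 gf 0.0
 rotvec err to psi frame: psi 52.62 z.-w 0.9999
shift [ 0.0098 -0.0015  0.0877] rot [ 0.015  0.007 -0.028] |d| 0.088 |r| 0.033 t 20.75 j [ 0.12 -0.02  2.05 -0.08  0.68 -0.48] w 0.0295
```

```bash
python3 nudge.py '[[0.01,-0.0015,0.01,0.015,0.007,-0.028,0.03],[0.01,-0.0015,0.025,0.015,0.007,-0.028,0.03],[0.01,-0.0015,0.04,0.015,0.007,-0.028,0.03],[0.01,-0.0015,0.055,0.015,0.007,-0.028,0.03],[0.01,-0.0015,0.07,0.015,0.007,-0.028,0.03],[0.01,-0.0015,0.082,0.015,0.007,-0.028,0.03],[0.01,-0.0015,0.088,0.015,0.007,-0.028,0.03],[0.01,-0.0015,0.088,0.015,0.007,-0.028,0.03]]'
python3 - <<'E'
from h import *
st(); f=snap('top',13); darkleg(f,range(97,57,-5))
s=ctrl.state(); Rc=R.from_euler('xyz',s["eef_rot"]).as_matrix(); tp=s["tool_pos"]
for L in (168,174,180,186,192,198,206,214,222,230):
    u,v,p=rail(L); Rt=tool(p-180); d=Rc.T@(S(u,v,28)+OFF*Rt[:,2]-tp); rv=R.from_matrix(Rc.T@Rt).as_rotvec(); print(L,round(u),round(v),d.round(4),rv.round(3))
E
```

```text
clock: 21.55
tool_pos: [0.6787, 0.0936, 0.0881]
eef_rot: [2.811, 0.259, 2.21]
force: [-0.2, 0.7, -0.1]
width: 0.0302
gripper_force: 0.5
t 21.55 uvw [98.6 59.1 27.2] xyz [0.6649 0.0936 0.1192] j [ 0.13  0.15  2.04 -0.1   0.54 -0.48] F [-0.2  0.7 -0.1] wd 0.0302 gf 0.5345572840815294
 rotvec err to psi frame: psi 50.87 z.-w 1.0
97 [ 8 16 24 27 25 30 31 29 22  5] [59 64 63 69 56 54 61 56 71 73]
92 [ 36   5  15  65 101  60  26  32  30  31] [-49  55  64  67 -50  57  56  53  54  69]
87 [82 69 70 73 69 67 44 37 34 33] [-45   8   7 -54 -59 -55   0  47  54  52]
82 [36 24 28 30 29 30 28 25 21 32] [ 1  5  9 10  8 13  7  8 12 50]
77 [16 20 23 23 26 25 26 24 27 40] [ 2  8  8  9  8 13 11  9  4  2]
72 [17 20 24 26 25 28 27 26 23 19] [ 2  8  9 11 12 12  7  9  6  2]
67 [39 21 10 13 21 26 18 19 21 19] [-51  -9  -6   0   6   8  13  11   7   1]
62 [ 97  99 101 101  81  60  59  86 109 106] [-48 -54 -49 -55 -54  -4   1 -58 -62 -58]
168 92 64 [-0.0078 -0.0004 -0.0001] [-0.001  0.     0.163]
174 87 67 [-0.0136 -0.0018 -0.0001] [-0.001  0.     0.297]
180 81 69 [-0.0192 -0.0039 -0.0001] [-0.001  0.     0.43 ]
186 75 70 [-0.0245 -0.0067 -0.0001] [-0.001  0.     0.563]
192 69 70 [-0.0293 -0.0103 -0.0001] [-0.001  0.     0.683]
198 63 70 [-0.034  -0.0141 -0.0001] [-0.001  0.     0.683]
206 55 70 [-0.0402 -0.0191 -0.0001] [-0.001  0.     0.683]
214 47 70 [-0.0464 -0.0242 -0.0001] [-0.001  0.     0.683]
222 39 70 [-0.0526 -0.0292 -0.0001] [-0.001  0.     0.683]
230 31 70 [-0.0588 -0.0343 -0.0001] [-0.001  0.     0.683]
```

```bash
python3 nudge.py '[[-0.008,-0.0005,0,0,0,0.14,0.03],[-0.0135,-0.002,0,0,0,0.28,0.03],[-0.019,-0.004,0,0,0,0.42,0.03],[-0.0245,-0.0065,0,0,0,0.56,0.03],[-0.0295,-0.0105,0,0,0,0.683,0.03],[-0.034,-0.014,0,0,0,0.683,0.03],[-0.04,-0.019,0,0,0,0.683,0.03],[-0.0465,-0.024,0,0,0,0.683,0.03],[-0.0525,-0.029,0,0,0,0.683,0.03],[-0.0575,-0.033,0,0,0,0.683,0.03]]'; python3 nudge.py '[[-0.001,0,0,0,0,0,0.03],[-0.001,0,0,0,0,0,0.03]]'
python3 - <<'E'
from h import *
st(); f=snap('top',14); darkleg(f,range(45,-10,-5)); go(S(-30,70,28),tool(90)); go(S(-38,70,28),tool(90))
E
```

```text
clock: 22.6
tool_pos: [0.689, 0.0275, 0.0943]
eef_rot: [2.722, 0.001, 1.571]
force: [-0.4, 0.4, -0.6]
width: 0.0304
gripper_force: 0.6
clock: 22.8
tool_pos: [0.6891, 0.0269, 0.0943]
eef_rot: [2.721, 0.0, 1.57]
force: [-0.4, 0.3, -0.7]
width: 0.0302
gripper_force: 0.3
t 22.8 uvw [31.9 71.1 28.6] xyz [0.6753 0.0269 0.1253] j [ 0.    0.14  2.03 -0.    0.55  0.01] F [-0.4  0.3 -0.7] wd 0.0302 gf 0.285983940927963
 rotvec err to psi frame: psi 90.02 z.-w 1.0
45 [22 21 23 24 30 38  8  5 30 95] [ 69  72  66  65  68  73  82 138 138 158]
40 [ 26  26  25  26  35  65   3   7  40 114] [ 69  68  67  67  67  75 137 137 136 163]
35 [ 27  27  26  27  28  40   3   7  37 104] [ 70  68  66  66  62  75 137 142 138 161]
30 [27 25 28 26 29 33  6  5 25 72] [ 70  73  65  65  66  74 133 140 139 162]
25 [27 26 26 26 29 30 13  7  8 61] [  71   71   67 1213   65   75   83  137  137  136]
20 [ 47 110 137 138 132  69  19   7   6  32] [ 70  78  75  73  74  78  83 133 139 138]
15 [26 38 36 34 26 26 24 11  4  8] [ 91  88  86  86  86  83  79  81 129 137]
10 [14 12 14 14 20 27 30 29 26 11] [70 73 68 65 64 61 55 55 56 51]
5 [13 12 11 12 15 26 27 31 39 27] [69 69 73 65 66 14  7 10  9  5]
0 [ 29  29  29  28  31  61  63 108 109 106] [ 68  66  67  67  64   1  -4 -58 -62 -63]
-5 [ 99 100 101 102  69  63  63 110 110 108] [-50 -54 -60 -54 -52  -5  -3 -59 -58 -61]
shift [-0.0621 -0.0012  0.0007] rot [ 0.001  0.    -0.   ] |d| 0.062 |r| 0.002 t 22.85 j [ 0.    0.14  2.03 -0.    0.55  0.01] w 0.0302
shift [-0.0701 -0.0012  0.0007] rot [ 0.001  0.    -0.   ] |d| 0.07 |r| 0.002 t 22.85 j [ 0.    0.14  2.03 -0.    0.55  0.01] w 0.0302
```

```bash
python3 nudge.py '[[-0.012,-0.001,0,0,0,0,0.03],[-0.024,-0.001,0,0,0,0,0.03],[-0.036,-0.001,0,0,0,0,0.03],[-0.048,-0.001,0,0,0,0,0.03],[-0.058,-0.001,0,0,0,0,0.03],[-0.065,-0.001,0,0,0,0,0.03],[-0.067,-0.001,0,0,0,0,0.03],[-0.069,-0.001,0,0,0,0,0.03],[-0.071,-0.001,0,0,0,0,0.03],[-0.071,-0.001,0,0,0,0,0.03]]'; python3 -c "
from h import *
st()"
```

```text
clock: 23.85
tool_pos: [0.6881, -0.0428, 0.0937]
eef_rot: [2.722, -0.001, 1.571]
force: [0.5, 3.1, -2.5]
width: 0.0301
gripper_force: 2.0
t 23.85 uvw [-37.9  69.8  28.5] xyz [ 0.6742 -0.0429  0.1247] j [-0.13  0.14  2.04  0.1   0.55 -0.2 ] F [ 0.5  3.1 -2.5] wd 0.0301 gf 2.0369057127871315
 rotvec err to psi frame: psi 89.99 z.-w 1.0
```

```bash
python3 nudge.py '[[-0.001,0,0,0,0,0,0.03],[-0.002,0,0,0,0,0,0.03],[-0.003,0,0,0,0,0,0.03],[-0.003,0,0,0,0,0,0.03]]'; python3 -c "
from h import *
st()"
```

```text
clock: 24.25
tool_pos: [0.6881, -0.0431, 0.0936]
eef_rot: [2.722, -0.003, 1.573]
force: [2.0, 15.0, -1.7]
width: 0.0298
gripper_force: 7.5
t 24.25 uvw [-38.2  69.9  28.4] xyz [ 0.6743 -0.0432  0.1247] j [-0.13  0.14  2.03  0.11  0.55 -0.21] F [ 2.  15.  -1.7] wd 0.0298 gf 7.499192279435647
 rotvec err to psi frame: psi 89.98 z.-w 1.0
```

```bash
python3 nudge.py '[[0.004,0,0,0,0,0,0.03],[0.008,0,0,0,0,0,0.032],[0.008,0,-0.02,0,0,0,0.032],[0.008,0,-0.05,0,0,0,0.032],[0.008,0,-0.085,0,0,0,0.04],[0.008,0,-0.1,0,0,0,0.05],[0.008,0,-0.1,0,0,0,0.06]]'
python3 - <<'E'
from h import *
st(); Rt=R.from_euler('xyz',[-3.142,-.01,3.141]).as_matrix(); go(np.array([.4832,.1953,.09])-OFF*Rt[:,2],Rt); f=snap('top',15); darkleg(f,range(-35,-75,-4))
E
```

```text
clock: 24.95
tool_pos: [0.6491, -0.0392, 0.1891]
eef_rot: [2.715, 0.001, 1.57]
force: [-0.7, -0.7, -0.1]
width: 0.0541
gripper_force: 0.0
t 24.95 uvw [-34.2  72.9 131.5] xyz [ 0.6351 -0.0392  0.22  ] j [-0.13 -0.04  2.03  0.08  0.72 -0.18] F [-0.7 -0.7 -0.1] wd 0.0541 gf 0.0
 rotvec err to psi frame: psi 90.0 z.-w 1.0
shift [ 0.2346 -0.1921  0.0212] rot [ 0.341  0.344 -1.543] |d| 0.304 |r| 1.617 t 24.95 j [-0.13 -0.04  2.03  0.08  0.72 -0.18] w 0.0541
-35 [26 24 14 27 26 27 27 25 25 40] [199 193 173 172 172 173 169 170 167 166]
-39 [26 24 12 26 26 26 25 25 25 41] [191 196 175 175 172 170 171 169 168 167]
-43 [27 25 23 27 26 28 26 25 22 43] [1213  192  176  177  173  174  168  165  167  166]
-47 [27 25 26 26 27 25 26 26 24 24] [193 197 169 173 173 169 170 166 165 164]
-51 [27 26 26 25 26 24 26 25 25 25] [196 194 173 173 171 171 169 170 167 167]
-55 [25 28 26 26 25 26 26 25 25 24] [194 196 176 173 174 168 169 169 164 166]
-59 [26 25 26 27 25 25 23 26 25 25] [194 195 191 191 193 190 192 186 184 186]
-63 [28 31 25 26 26 25 26 25 27 24] [196 194 191 190 191 190 187 186 186 184]
-67 [25 20 12 17 14 15 16 15 15 15] [195 193 176 173 173 170 167 168 166 164]
-71 [21  7 14 12 11 12 10 10 10 27] [196 173 173 173 169 171 169 169 167 163]
```

```bash
python3 nudge.py '[[0.025,-0.02,-0.01,0.03,0.03,-0.14,0.06],[0.05,-0.04,-0.01,0.06,0.06,-0.28,0.06],[0.075,-0.06,-0.01,0.09,0.09,-0.42,0.06],[0.1,-0.08,-0.01,0.12,0.12,-0.56,0.06],[0.125,-0.1,-0.01,0.155,0.155,-0.7,0.06],[0.15,-0.12,0,0.185,0.185,-0.84,0.06],[0.175,-0.14,0.01,0.215,0.215,-0.98,0.06],[0.2,-0.16,0.015,0.25,0.25,-1.12,0.06],[0.22,-0.18,0.02,0.28,0.28,-1.26,0.06],[0.2346,-0.192,0.021,0.31,0.31,-1.4,0.06]]'; python3 nudge.py '[[0,0,0,0,0,-0.14,0.06],[0,0,0,0,0,-0.14,0.06],[0,0,0,0,0,-0.14,0.06]]'
python3 - <<'E'
from h import *
st(); s=ctrl.state();Rt=R.from_euler('xyz',[-3.142,-.01,3.141]).as_matrix(); print(s["tool_pos"],s["eef_rot"]); go(np.array([.4832,.1953,-.0312])-OFF*Rt[:,2],Rt)
f=snap('top',16); darkleg(f,range(-35,-80,-4)); G=f["pixels"].astype(int)
E
```

```text
clock: 26.0
tool_pos: [0.4776, 0.1962, 0.0838]
eef_rot: [3.114, 0.007, 3.004]
force: [-0.0, -0.8, 0.0]
width: 0.06
gripper_force: 0.0
clock: 26.3
tool_pos: [0.48, 0.1957, 0.0861]
eef_rot: [3.113, 0.016, 3.134]
force: [0.7, 0.1, -1.0]
width: 0.06
gripper_force: 0.0
t 26.3 uvw [ 199.7 -110.   103.4] xyz [0.4794 0.1947 0.1201] j [ 0.32  0.06  2.07  0.03  0.98 -1.25] F [ 0.7  0.1 -1. ] wd 0.06 gf 0.0
 rotvec err to psi frame: psi 1.03 z.-w 0.9196
[0.4799575  0.19566835 0.08607407] [3.1131277  0.01575749 3.1340607 ]
shift [-0.0014 -0.0037  0.1173] rot [ 0.028  0.026 -0.007] |d| 0.117 |r| 0.039 t 26.3 j [ 0.32  0.06  2.07  0.03  0.98 -1.25] w 0.06
-35 [197 196 200 198 133 133 107 120 210 204] [-50 -50 -54 -54  -1  -2  -4 -58 -63 -63]
-39 [197 195 200 198 135 133 105 120 209 203] [-53 -52 -48 -50  -3   0  -1 -55 -61 -62]
-43 [203 203 209 207 144 137 130 209 215 212] [-49 -47 -47 -54  -7  -1  -2 -63 -60 -63]
-47 [92 82 91 94 77 77 69 92 88 84] [-2  4  4  7 10 11  8  5  4  0]
-51 [28 40 47 51 57 54 54 47 43 35] [ 2 11  6 10 11 10 10  9  4  1]
-55 [26 39 47 52 55 56 52 49 44 39] [ 5  6  7 12 10 10  8 10  7  1]
-59 [23 36 47 50 55 52 54 50 46 39] [   2    4   10    5   11   10 1213   12    5    6]
-63 [82 30 38 42 44 43 43 43 41 52] [ 2 -1  8  7 13  9  9 11  7  5]
-67 [184  33  39  46  46  47  45  41  34  37] [-51   8  10   6  11  12   8   7   5   2]
-71 [47 23 33 43 49 54 50 55 46 48] [-43   3   6   9   8   9   9  10   4   1]
-75 [ 49  21  24  27  45  61  66 100  99  96] [-46 -46 -47 -46   1  -1  -1 -54 -60 -59]
-79 [ 49  23  22  30  83 129  66 103 104 101] [-46 -46 -49 -51  -1  -3   1 -60 -60 -61]
```

```bash
python3 nudge.py '[[0,-0.001,0.02,0.028,0.026,-0.007,0.06],[-0.001,-0.003,0.05,0.028,0.026,-0.007,0.06],[-0.001,-0.004,0.08,0.028,0.026,-0.007,0.06],[-0.001,-0.004,0.1,0.028,0.026,-0.007,0.06],[-0.001,-0.004,0.112,0.028,0.026,-0.007,0.06],[-0.001,-0.004,0.115,0.028,0.026,-0.007,0.06],[-0.001,-0.004,0.115,0.028,0.026,-0.007,0.06]]' 50
python3 - <<'E'
from h import *
st(); s=ctrl.state();Rt=R.from_euler('xyz',[-3.142,-.01,3.141]).as_matrix(); print(s["tool_pos"],s["eef_rot"]); go(np.array([.4832,.1953,-.0314])-OFF*Rt[:,2],Rt)
E
```

```text
clock: 27.05
tool_pos: [0.4839, 0.1951, -0.0273]
eef_rot: [3.14, -0.008, -3.14]
force: [0.6, 0.0, 0.6]
width: 0.06
gripper_force: 0.0
t 27.05 uvw [ 200.1 -151.8   -2. ] xyz [0.4842 0.1951 0.0067] j [ 0.33  0.25  2.11  0.01  0.79 -1.24] F [0.6 0.  0.6] wd 0.06 gf 0.0
 rotvec err to psi frame: psi -0.07 z.-w 0.9103
[ 0.48393234  0.19510749 -0.02729434] [ 3.1403942  -0.00788135 -3.13968365]
shift [0.0007 0.0002 0.0041] rot [0.001 0.002 0.003] |d| 0.004 |r| 0.003 t 27.05 j [ 0.33  0.25  2.11  0.01  0.79 -1.24] w 0.06
```

```bash
python3 nudge.py '[[0.0005,0,0.002,0,0.002,0.002,0.06],[0.0005,0,0.003,0,0.002,0.002,0.05],[0.0005,0,0.0035,0,0.002,0.002,0.04],[0.0005,0,0.0035,0,0.002,0.002,0.03],[0.0005,0,0.0035,0,0.002,0.002,0.02],[0.0005,0,0.0035,0,0.002,0.002,0.02]]' 50
python3 - <<'E'
from h import *
st(); s=ctrl.state(); print(s["tool_pos"],s["eef_rot"])
E
```

```text
clock: 27.65
tool_pos: [0.4834, 0.1955, -0.0305]
eef_rot: [3.14, -0.009, -3.141]
force: [-1.2, -0.3, 2.5]
width: 0.0336
gripper_force: 50.0
t 27.65 uvw [ 200.4 -153.5   -4.8] xyz [0.4837 0.1954 0.0035] j [ 0.33  0.25  2.11  0.01  0.79 -1.24] F [-1.2 -0.3  2.5] wd 0.0336 gf 50.000702664256096
 rotvec err to psi frame: psi -0.02 z.-w 0.9097
[ 0.48341461  0.19545793 -0.03050838] [ 3.14020103 -0.00937453 -3.14050954]
```

```bash
python3 nudge.py '[[0,0,-0.02,0,0,0,0.02],[0,0,-0.055,0,0,0,0.02],[0,0,-0.095,0,0,0,0.02],[0,0,-0.135,0,0,0.1,0.02],[0,0,-0.17,0,0,0.24,0.02],[0,0,-0.2,0,0,0.38,0.02],[0,0,-0.21,0,0,0.52,0.02],[0,0,-0.21,0,0,0.66,0.02],[0,0,-0.21,0,0,0.8,0.02],[0,0,-0.21,0,0,0.94,0.02]]' 50; python3 nudge.py '[[0,0,0,0,0,0.14,0.02],[0,0,0,0,0,0.28,0.02],[0,0,0,0,0,0.42,0.02],[0,0,0,0,0,0.56,0.02],[0,0,0,0,0,0.7,0.02],[0,0,0,0,0,0.84,0.02],[0,0,0,0,0,0.98,0.02],[0,0,0,0,0,1.12,0.02],[0,0,0,0,0,1.26,0.02],[0,0,0,0,0,1.4,0.02]]'; python3 nudge.py '[[0,0,0,0,0,0.14,0.02],[0,0,0,0,0,0.28,0.02],[0,0,0,0,0,0.42,0.02],[0,0,0,0,0,0.56,0.02],[0,0,0,0,0,0.7,0.02],[0,0,0,0,0,0.8,0.02],[0,0,0,0,0,0.8,0.02]]'
python3 - <<'E'
from h import *
st(); go(S(-29.4,0,130),tool(180))
E
```

```text
clock: 28.65
tool_pos: [0.4847, 0.1949, 0.1786]
eef_rot: [-3.133, -0.007, 2.197]
force: [0.2, -0.9, -2.0]
width: 0.0329
gripper_force: 50.0
clock: 29.65
tool_pos: [0.4846, 0.1949, 0.1783]
eef_rot: [-3.133, 0.007, 0.797]
force: [0.4, -0.3, -2.8]
width: 0.0329
gripper_force: 50.0
clock: 30.35
tool_pos: [0.4846, 0.1949, 0.1784]
eef_rot: [-3.141, 0.011, 0.003]
force: [-0.5, -0.4, -2.5]
width: 0.0334
gripper_force: 50.0
t 30.35 uvw [199.8 -67.4 185.5] xyz [0.485  0.1948 0.2124] j [0.33 0.   1.95 0.   1.2  1.9 ] F [-0.5 -0.4 -2.5] wd 0.0334 gf 49.999865144491196
 rotvec err to psi frame: psi 179.89 z.-w 0.909
shift [0.098  0.2295 0.0191] rot [-0.001  0.43   0.002] |d| 0.25 |r| 0.43 t 30.35 j [0.33 0.   1.95 0.   1.2  1.9 ] w 0.0334
```

```bash
python3 nudge.py '[[0.01,0.025,0,0,0.05,0,0.02],[0.025,0.065,0,0,0.12,0,0.02],[0.04,0.105,0,0,0.2,0,0.02],[0.06,0.145,0,0,0.28,0,0.02],[0.08,0.185,0.005,0,0.36,0,0.02],[0.092,0.215,0.012,0,0.43,0.001,0.02],[0.098,0.2295,0.019,0,0.43,0.002,0.02],[0.098,0.2295,0.019,0,0.43,0.002,0.02],[0.098,0.2295,0.019,0,0.43,0.002,0.02]]' 50
python3 - <<'E'
from h import *
st(); go(S(-29.4,0,82),tool(180)); f=snap("top",17); g=snap("scene",17)
# keeper attitude: scene/top points near keeper plane
for n,x in(("top",f),("scene",g)):
    d=((pts(x)-C)*1000).reshape(-1,3); u,v,w=d@U,d@V,d@W
    for v0 in range(15,95,10):
        m=(abs(u+30)<14)&(abs(v-v0)<5)&(w>90)&(w<175); 
        if m.sum(): print(n,v0,m.sum(),"w",np.median(w[m]).round(1),"u",u[m].min().round(),u[m].max().round())
E
```

```text
clock: 31.25
tool_pos: [0.5831, -0.0342, 0.1584]
eef_rot: [-3.14, -0.419, 0.0]
force: [0.9, 0.5, -1.9]
width: 0.0333
gripper_force: 50.0
t 31.25 uvw [-29.3   0.3 130.3] xyz [ 0.5693 -0.0343  0.1894] j [-0.14 -0.14  2.18  0.09  0.69  1.37] F [ 0.9  0.5 -1.9] wd 0.0333 gf 49.999036230146885
 rotvec err to psi frame: psi 179.98 z.-w 1.0
shift [-0.0003  0.0003  0.0483] rot [-0.002  0.     0.   ] |d| 0.048 |r| 0.002 t 31.25 j [-0.14 -0.14  2.18  0.09  0.69  1.37] w 0.0333
top 15 26 w 137.2 u -42.0 -18.0
top 25 19 w 138.2 u -36.0 -21.0
top 35 22 w 137.9 u -36.0 -22.0
top 45 18 w 136.5 u -36.0 -22.0
top 55 20 w 135.9 u -37.0 -22.0
top 65 18 w 136.9 u -37.0 -22.0
top 75 20 w 137.5 u -37.0 -22.0
top 85 22 w 135.5 u -37.0 -22.0
scene 15 5 w 135.2 u -32.0 -16.0
scene 25 12 w 134.8 u -32.0 -18.0
scene 35 11 w 135.4 u -33.0 -17.0
scene 45 9 w 136.4 u -28.0 -19.0
scene 55 11 w 134.2 u -36.0 -18.0
scene 65 10 w 135.8 u -34.0 -19.0
scene 75 12 w 135.2 u -37.0 -18.0
scene 85 10 w 134.1 u -38.0 -16.0
```

```bash
python3 nudge.py '[[0,0,0.015,0,0,0,0.02],[0,0,0.03,0,0,0,0.02],[0,0,0.042,0,0,0,0.02],[0,0,0.048,0,0,0,0.02],[0,0,0.051,0,0,0,0.02],[0,0,0.053,0,0,0,0.02],[0,0,0.053,0,0,0,0.02]]' 50
python3 - <<'E'
from h import *
st()
E
```

```text
clock: 32.05
tool_pos: [0.6055, -0.034, 0.1107]
eef_rot: [-3.14, -0.42, 0.0]
force: [-0.1, 0.6, -3.1]
width: 0.0335
gripper_force: 50.0
t 32.05 uvw [-29.    1.3  77.6] xyz [ 0.5916 -0.034   0.1417] j [-0.13 -0.04  2.19  0.1   0.58  1.37] F [-0.1  0.6 -3.1] wd 0.0335 gf 49.998915642499924
 rotvec err to psi frame: psi 179.99 z.-w 1.0
```

```bash
python3 nudge.py '[[-0.001,0,0.002,0,0,0,0.02],[-0.001,0,0.004,0,0,0,0.02],[-0.001,0,0.006,0,0,0,0.02],[-0.001,0,0.007,0,0,0,0.02],[-0.001,0,0.007,0,0,0,0.02]]' 50
python3 - <<'E'
from h import *
st()
E
```

```text
clock: 32.55
tool_pos: [0.6071, -0.0341, 0.1034]
eef_rot: [-3.14, -0.42, -0.0]
force: [0.0, -0.2, -1.8]
width: 0.0334
gripper_force: 50.0
t 32.55 uvw [-29.1  -0.2  70.3] xyz [ 0.5933 -0.0341  0.1345] j [-0.13 -0.02  2.19  0.1   0.56  1.36] F [ 0.  -0.2 -1.8] wd 0.0334 gf 49.99899487942457
 rotvec err to psi frame: psi -179.99 z.-w 1.0
```

```bash
python3 nudge.py '[[0,0,0.002,0,0,0,0.02],[0,0,0.004,0,0,0,0.02],[0,0,0.006,0,0,0,0.02],[0,0,0.008,0,0,0,0.02],[0,0,0.0105,0,0,0,0.02],[0,0,0.0105,0,0,0,0.02]]' 50
python3 - <<'E'
from h import *
st()
E
```

```text
clock: 33.15
tool_pos: [0.6113, -0.034, 0.0935]
eef_rot: [-3.14, -0.419, -0.0]
force: [0.3, -1.0, -2.5]
width: 0.0333
gripper_force: 50.0
t 33.15 uvw [-29.   -0.4  59.6] xyz [ 0.5974 -0.034   0.1246] j [-0.13 -0.    2.19  0.11  0.54  1.36] F [ 0.3 -1.  -2.5] wd 0.0333 gf 49.99893978238106
 rotvec err to psi frame: psi -180.0 z.-w 1.0
```

```bash
python3 nudge.py '[[0,0,0.0005,0,0,0,0.02],[0,0,0.001,0,0,0,0.02],[0,0,0.0015,0,0,0,0.02],[0,0,0.0015,0,0,0,0.02]]' 50
python3 - <<'E'
from h import *
st()
E
```

```text
clock: 33.55
tool_pos: [0.612, -0.034, 0.0932]
eef_rot: [-3.14, -0.42, 0.0]
force: [-4.9, 0.0, 2.7]
width: 0.0329
gripper_force: 50.0
t 33.55 uvw [-29.1   0.1  59. ] xyz [ 0.5981 -0.0341  0.1243] j [-0.13 -0.    2.19  0.11  0.54  1.36] F [-4.9  0.   2.7] wd 0.0329 gf 50.000902377068996
 rotvec err to psi frame: psi 179.99 z.-w 1.0
```

```bash
python3 nudge.py '[[0,0,0,0,0,0,0.036],[0,0,0,0,0,0,0.045],[0,0,0,0,0,0,0.055],[0,0,-0.01,0,0,0,0.06],[0,0,-0.04,0,0,0,0.06],[0,0,-0.08,0,0,0,0.06],[0,0,-0.12,0,0,0,0.06],[-0.04,0,-0.15,0,0,0,0.06],[-0.08,0,-0.17,0,0,0,0.06],[-0.11,0,-0.17,0,0,0,0.06]]' 20; python3 nudge.py '[[0,0.05,0,0,0,0,0.06],[0,0.1,0,0,0,0,0.06],[0,0.15,0,0,0,0,0.06],[0,0.2,0,0,0,0,0.06],[0,0.2,0,0,0,0,0.06]]'
python3 - <<'E'
from h import *
st(); f=snap("top",18); g=snap("scene",18)
A=cv2.resize(f["pixels"][140:225,200:330,::-1],(780,510),interpolation=2); cv2.imwrite("pics/final.png",A)
d=((pts(f)-C)*1000).reshape(-1,3); u,v,w=d@U,d@V,d@W
for v0 in list(range(-48,100,10)):
    m=(abs(u+30)<7)&(abs(v-v0)<5)&(w>40); 
    if m.sum(): print(v0,m.sum(),"w",np.median(w[m]).round(1),"u mid",np.median(u[m]).round(1))
for n,p in dict(boss=(-30,-31,84),tip=(-30,92,66),col=(-56,70,64)).items(): print(n,proj(f,S(*p)).round(1))
darkleg(f,range(-43,-72,-4))
f0=load("top",0); D=np.abs(f["pixels"].astype(int)-f0["pixels"]).sum(2)>120
n,l,s,c=cv2.connectedComponentsWithStats(D.astype(np.uint8)); print([(s[k].tolist()) for k in range(1,n) if s[k,4]>12])
E
```

```text
clock: 34.55
tool_pos: [0.4419, -0.0345, 0.2065]
eef_rot: [-3.141, -0.426, 0.001]
force: [-0.0, -0.4, 0.2]
width: 0.0601
gripper_force: 0.0
clock: 35.05
tool_pos: [0.4422, -0.2407, 0.2042]
eef_rot: [3.14, -0.422, -0.007]
force: [0.8, 0.5, -0.3]
width: 0.06
gripper_force: 0.0
t 35.05 uvw [-235.6 -109.9  229.4] xyz [ 0.4283 -0.2406  0.2352] j [-0.76 -0.31  2.23  0.35  0.94  0.65] F [ 0.8  0.5 -0.3] wd 0.06 gf 0.0
 rotvec err to psi frame: psi -179.65 z.-w 1.0
-38 13 w 85.2 u mid -30.8
-28 11 w 85.1 u mid -27.8
-18 19 w 71.1 u mid -28.1
-8 9 w 71.2 u mid -31.2
2 15 w 71.8 u mid -28.3
12 12 w 64.7 u mid -29.9
22 13 w 66.6 u mid -31.4
32 12 w 66.2 u mid -28.5
42 11 w 65.6 u mid -31.6
52 13 w 67.9 u mid -31.6
62 14 w 66.1 u mid -30.2
72 12 w 65.5 u mid -30.3
82 13 w 66.9 u mid -31.9
92 3 w 63.4 u mid -28.8
boss [265.7 201.6]
tip [265.4 162.1]
col [273.8 168.7]
-43 [202 203 209 207 127 129 127 210 217 215] [-46 -53 -52 -56  -5   0   5 -56 -61 -61]
-47 [90 82 91 93 70 76 70 94 88 84] [ 2 12  5 13 10 10  8  5  5  1]
-51 [28 41 47 51 57 54 53 46 42 36] [ 3  4  8  9 13  9 12  4  9  3]
-55 [26 3
[... 261 characters left out ...]
   7   7   8   8   3]
-71 [47 25 35 42 50 53 50 55 45 48] [-43   3   7   9   8   9   9   5   6   3]
[[263, 163, 7, 7, 42], [261, 163, 24, 25, 240], [261, 196, 29, 12, 166], [263, 209, 7, 9, 50], [271, 209, 19, 7, 85], [311, 232, 91, 54, 2391], [355, 270, 18, 21, 186], [350, 274, 5, 4, 13], [346, 292, 23, 19, 189], [346, 297, 26, 25, 67], [0, 320, 48, 44, 1182], [338, 322, 13, 12, 58], [211, 325, 38, 18, 232], [284, 325, 20, 11, 154], [193, 338, 47, 46, 1125], [365, 347, 10, 8, 21], [314, 354, 13, 30, 121], [350, 355, 27, 29, 137], [287, 363, 32, 21, 291], [191, 365, 11, 10, 15], [305, 365, 13, 11, 87], [365, 367, 7, 10, 16], [256, 370, 22, 14, 39], [236, 374, 7, 10, 19], [0, 378, 16, 6, 63]]
```

View pics/final.png

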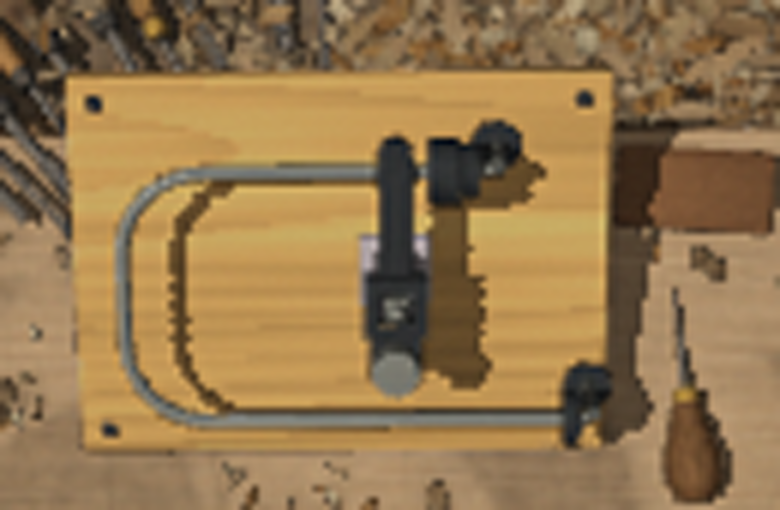

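The final view shows the keeper fully down and reversed: hub at (397,305), boss at (397,372), and the long arm across the upper leg to (397,140). The top of its arm measures w ≈ 66, which is the seated height. The collar at (452,172) is against the stop disc, and the awl and slip stone haven't moved.

```bash
python3 -c "
from station import ctrl, viewer, ticket
print(ticket.finish_job())"
```

```text
the job is handed in; nothing more can be done
None
```

The job is handed in at about 35 s: the collar is up against the stop disc, the keeper is refitted end for end and fully down on its pin, and I touched nothing else on the bench.

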